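Sieve the tumbling media off deburred fittings and pour them into the parts bin

TASK

The sieve on the bench holds three brass fittings and six ceramic tumbling stones: carry it level by its black top grip to the blue catch pan and shake it there until all six stones have dropped into the pan and only the fittings are left. Then stand the sieve on the pan with its pouring lip towards the red bin and let go, take it instead by the orange back handle, and, with its front still resting on the pan's front wall, tip it up until all three fittings have slid into the bin. Let the empty sieve back down to stand level on the pan, let go, and leave the bottle, tin, brush and vise alone.

Things in the scene. Friction and masses are not known exactly. Their poses are not given: they have to be found in the camera images.
- sieve: Aluminium bar sieve, frame 169 long (x) by 172 wide (y), walls 45 high but open at +x, 0.42 kg. Origin: middle of the frame on the top face of the floor bars; +x is the pouring end, z up. Two 8 mm round runners along y under the floor, at x = 58 and -73, reach down to z = -13 (on the bench the origin is 13 up). Slippery inside (friction about 0.3): contents slide if tilted over 15 degrees.
- sieve_floor (a point): Middle of the sieve's floor (the sieve's origin and axes). Floor bars run along x, 18 wide, 5 thick, at y = 0, +44 and -44 mm, with slots 26 wide between and outside them. The stones lie on the bars and drop through a slot once shifted some 10 mm sideways (y). Carried smoothly (under 2 m/s2) they stay put; brisk shaking along y (over 4 m/s2, strokes of 30 to 50 mm) makes them slide.
- sieve_lip (a point): Tip of the sieve's pouring lip at (118, 0, 18) in its frame. The lip is solid sheet, 170 wide, sloping up 20 degrees from x = 54. The fittings run off it once the sieve is tipped front-down by 45 to 55 degrees.
- sieve_bail (a point): Centre of the black top grip, a block 18 (x) by 90 (y) by 22 (z) mm on a fixed arch over the sieve, at (-12, 0, 115) in the sieve's frame, nearly above the centre of mass; 70 mm of free air below it above the fittings. Axes as the sieve's.
- sieve_handle (a point): Centre of the orange back handle, a round bar 18 mm in diameter and 108 long along the sieve's y, at (-142, 0, 36) in the sieve's frame; 34 mm of air between it and the back wall. Axes as the sieve's.
- sieve_front (a point): Point under the front of the floor bars at (70, 0, -5) in the sieve's frame, where the sieve lies on the pan's front wall and about which it tips (turn about the sieve's +y = front down).
- pan: Blue sheet catch pan fixed to the bench, 159 (x) by 258 (y) by 62 high, walls 4 thick, floor 4. Origin: centre of its underside. +x is its front, towards the bin.
- pan_seat (a point): Where the sieve's origin comes when it stands rightly on the pan, axes alike: (7.5, 0, 67) in the pan's frame. The sieve's bars (underside z = -5) then lie on the pan's front and back walls, its runners between those walls with 6 mm play to front and back; sideways (y) it can slide.
- bin: Red parts bin fixed to the bench just beyond the pan's front wall, 190 (x) by 220 (y), low mouth wall 22 high at its -x side next to the pan, back wall 85, side walls 50 to 78, rubber-lined floor 6 thick, walls 4. Origin: centre of its underside, x away from the pan.
- fitting1: Brass-coloured hexagonal tube fitting, 38 across flats (44 across corners), 66 long, 0.14 kg, slippery. Origin at its middle, its length along its own y.
- fitting2: Brass-coloured hexagonal tube fitting, 38 across flats (44 across corners), 66 long, 0.14 kg, slippery. Origin at its middle, its length along its own y.
- fitting3: Brass-coloured hexagonal tube fitting, 38 across flats (44 across corners), 66 long, 0.14 kg, slippery. Origin at its middle, its length along its own y.
- media1: Sea-green triangular ceramic stone, 22 mm sides, 16 high, about 11 g. Origin at its middle.
- media2: Sea-green triangular ceramic stone, 22 mm sides, 16 high, about 11 g. Origin at its middle.
- media3: Sea-green triangular ceramic stone, 22 mm sides, 16 high, about 11 g. Origin at its middle.
- media4: Sea-green triangular ceramic stone, 22 mm sides, 16 high, about 11 g. Origin at its middle.
- media5: Sea-green triangular ceramic stone, 22 mm sides, 16 high, about 11 g. Origin at its middle.
- media6: Sea-green triangular ceramic stone, 22 mm sides, 16 high, about 11 g. Origin at its middle.
- oil_bottle: Yellow upright oil bottle, diameter 62, 190 high, loose, a bystander. Origin: centre of its underside.
- grease_tin: Upright tin, diameter 72, 115 high, loose, a bystander. Origin: centre of its underside.
- bench_brush: Brush 220 long lying on the bench beyond the pan, loose, a bystander. Origin: about its middle, underside; it lies along its x.
- drill_vise: Blue drill vise fixed to the bench, 150 (x) by 85 (y) by 70 high, its screw bar reaching to x = -105, a bystander. Origin: centre of its underside.
There are look-alikes about, which are no part of the job. Leave any green, pink or purple look-alike of the fitting3 alone.

How it is judged:
By the outcome, as a careful person would: the job done as asked, in the order asked, and still so for the second after the job is handed in, with the robot touching nothing.
It also fails if it takes over 62 s, if anything falls off the work surface, if the arm or the gripper's body presses on something with over 40 N, if the wrist force passes 120 N, or if a joint passes its speed limit or range.

ROBOT

A 6-joint arm with a two-finger parallel gripper is mounted at the origin on the work surface. World frame = base frame: x ahead of the robot, y to its left, z up, the work surface at z = 0. Lengths are in mm, angles in rad, forces in N, time in s.
With the tool pointing down it reaches from about 350 to 875 mm from the base axis. Payload 4.2 kg.
Tool frame: the origin (TCP) lies midway between the tips of the shut fingers; the grasp point (between the pads) lies 19 mm behind it; z points along the fingers, y is the direction in which the jaws open and shut (so a half turn about z gives the same grasp; the last joint's range is limited). The gripper opens to 85 mm and grips with 20 to 120 N. Pads are 22 mm wide; open, the fingers measure 114 mm over their backs; the gripper's body (76 mm by 85 mm) begins 54 mm behind the grasp point. The pads swing forward as they close: fully open they stand 13 mm farther back than shut.
Start: joints at [-0.877, 0.385, 0.008, 0, -1.194, -0.259], TCP at [263.28, -566.818, 199.112] pointing down, gripper open.
Joint ranges: [-3.14, 3.14], [-1.21, 2.06], [-1.07, 1.41], [-3.16, 2.05], [-2.99, -0.16], [-3.1, 3.1]. Speed limits (rad/s): [2.79, 2.79, 3.14, 3.14, 3.14, 3.14].

INTERFACE

Orientations are given as a unit quaternion [x, y, z, w].
In Python, from bench import read_state, get_image, job_done, search_frame, regions_of gives the robot as it stands.
- The arm moves only by the tool servo_tool, never from a script. Its arguments are lists of equal length, an entry for each row: "turn": the turn, a rotation vector about the world's x, y, z in rad, a list of three; "dp": the shift along the world's x, y, z in m, a list of three; "fingers": the finger opening in m, from 0 to 0.0854. In form: {"turn": [[rx, ry, rz], ...], "dp": [[tx, ty, tz], ...], "fingers": [fingers, ...]}. A call has exactly 5 rows; each row shifts and turns the pose as measured when the row begins; what a row does not reach is not made up. A row lasts 1/8 s, in which the tool goes at most 62.5 mm and 10.7 degrees, less where a joint would pass 70% of its speed; a pose out of reach is approached as far as the arm can. A call is refused whole if a number of a shift passes 0.0625 or a number of a turn 0.188, either way. A call with a gripper value outside its range is refused whole. The fingers move at their own pace and stop on an object; the grip force is fixed at half the most. Time passes only in rows, so rows that do not move let the fingers close, or fill a call up. It gives the time, the measured TCP pose, the force and the opening at its end, in the units of the state.
- read_state(): the state, without advancing time (a new reading comes with each control period).
- get_image(name): name is "scene" or "side" or "wrist"; returns a dict with "img" (420x560x3 uint8, red, green, blue), "vfov" (degrees; the focal length in pixels is half the picture's height over the tangent of half this angle, whatever the lens; pixels are square), "cx", "cy" (the principal point, pixels), "world_from_camera" (4x4, takes a point from camera to world coordinates); the wrist camera has in their place "mount" (4x4, takes a point from camera to tool coordinates, whose origin is the TCP and whose axes are the flange's). Camera axes: x right, y down, z forward; pixel columns grow to the right and rows downward; lengths in mm; the calibration is good to about 2 mm. A picture is of the moment at which its call begins: read the wrist's pose just before it. There is no depth.
- job_done(): hands the job in, once; it reports no verdict.
Trained networks look in the newest picture that a camera, given by its name, has taken for a name from the list of things; names that differ only in an ending like _2 or _b are one class to them, and where a whole thing is asked for, a point or a joint stands for the part that bears it (a point fixed in the world has none). Each returns a list of dicts, best first, with "score" (0 to 1); they miss things now and then, are a little off and sometimes report something else, mostly with a low value. They report only what shows in the picture. A call takes as long as a camera call. They do not tell look-alikes from the thing itself.
- search_frame(query, camera): "box" ([left, top, width, height] in pixels, round what is visible of it).
- regions_of(query, camera): "region" (420x560 bool, what is visible of it) and "box" ([left, top, width, height] in pixels, round what is visible of it).
The state is a dict: "clock": time; "joints": joint angles; "joint_vel": joint speeds; "joint_efforts": joint torques, N m; "position": TCP position; "ee_rot": TCP orientation; "contact_force": force on the tool from outside, world axes, zero at the start; "wrist_torque": the same for the moment, N m; "gripper_width": finger opening in mm.
Only numpy, scipy, OpenCV 4.12 (cv2) and the standard library are available. Lean on these libraries where they do the work, as an engineer would, in place of code of your own. Each camera call takes 0.05 s, during which the arm holds its last target. There are 200 camera calls.

## Working session

There is one attempt and no reset: what is moved stays moved. The work goes in short steps, Python scripts to look and compute and a tool call to move; the robot and the scene stay as the last step left them, time stands still between calls to the robot, and variables do not carry over. Pictures are saved under pics/ and viewed, about 8 in all and at most 12, crops included, and the job is handed in when it is done.

Besides the shell and the picture viewer there is one more tool, called after ">>>" as name(argument=value, ...) on one line, values as JSON. servo_tool: Moves the arm, as the interface text tells. Its arguments: {"type":"object","properties":{"turn":{"type":"array","items":{"type":"array","items":{"type":"number"}}},"dp":{"type":"array","items":{"type":"array","items":{"type":"number"}}},"fingers":{"type":"array","items":{"type":"number"}}},"required":["turn","dp","fingers"]}

```bash
ls; mkdir -p pics; cat > h.py <<'E'
import numpy as np, cv2
from bench import *
from scipy.spatial.transform import Rotation as R
def cam(name):
    s=read_state(); d=get_image(name)
    if 'world_from_camera' in d: T=np.array(d['world_from_camera'])
    else:
        W=np.eye(4); W[:3,:3]=R.from_quat(s['ee_rot']).as_matrix(); W[:3,3]=s['position']; T=W@np.array(d['mount'])
    d['T']=T; d['f']=d['img'].shape[0]/2/np.tan(np.radians(d['vfov'])/2); return d
def ray(d,u,v):
    r=d['T'][:3,:3]@np.array([(u-d['cx'])/d['f'],(v-d['cy'])/d['f'],1.]); return d['T'][:3,3],r/np.linalg.norm(r)
def atz(d,u,v,z):
    o,r=ray(d,u,v); return o+r*(z-o[2])/r[2]
def tri(*obs):
    A=np.zeros((3,3));b=np.zeros(3)
    for d,u,v in obs:
        o,r=ray(d,u,v);P=np.eye(3)-np.outer(r,r);A+=P;b+=P@o
    p=np.linalg.solve(A,b); return p,[np.linalg.norm((np.eye(3)-np.outer(r,r))@(p-o)) for o,r in [ray(*x) for x in obs]]
def proj(d,p):
    q=np.linalg.inv(d['T'])@np.append(p,1); return d['cx']+d['f']*q[0]/q[2], d['cy']+d['f']*q[1]/q[2]
def save(d,n): cv2.imwrite('pics/'+n,d['img'][:,:,::-1])
E
python3 - <<'E'
from h import *
s=read_state(); print(s)
for n in ['scene','side','wrist']:
    d=cam(n); save(d,n+'0.png'); print(n,d['T'][:3,3].round(),d['vfov'],d['img'].shape)
    for q in ['sieve','sieve_bail','sieve_handle','sieve_lip','pan','bin','fitting1','media1','oil_bottle','grease_tin','drill_vise','bench_brush']:
        r=search_frame(q,n); print(q,[(np.round(x['box']).astype(int).tolist(),round(x['score'],2)) for x in r[:6] if x['score']>.3])
a=np.hstack([cv2.imread('pics/%s0.png'%n) for n in ['scene','side']]); 
E
```

```text
pics
{'clock': 0.0, 'joints': array([-8.77390932e-01,  3.85544859e-01,  6.62841392e-03, -4.97133754e-04,
       -1.19400240e+00, -2.58586371e-01]), 'joint_vel': array([-0.00030935,  0.00090958,  0.00063414, -0.00101455,  0.00211649,
        0.00098311]), 'joint_efforts': array([ 5.68900177e-04, -3.92290306e+01,  1.88404673e+01,  4.18620855e+00,
       -4.55942049e-03,  8.69607618e-06]), 'position': array([ 263.00918802, -566.24483009,  198.03001237]), 'ee_rot': array([-2.15611170e-01,  9.76478696e-01,  1.04915036e-03, -2.80943845e-04]), 'contact_force': array([-0.50351318, -0.2645765 ,  0.45580626]), 'wrist_torque': array([ 0.00051051,  0.02960668, -0.02672207]), 'gripper_width': 85.45730015125682}
scene [1133. -873. 1257.] 46.14868138911109 (420, 560, 3)
sieve [([132, 254, 103, 67], 0.69)]
sieve_bail []
sieve_handle [([133, 252, 103, 71], 0.59), ([188, 294, 7, 15], 0.54), ([207, 287, 5, 10], 0.5), ([305, 103, 41, 40], 0.5)]
sieve_lip [([136, 252, 99, 68], 0.71)]
pan [([261, 172, 90, 80], 0.69)]
bin [([306, 143, 82, 77], 0.95), ([161, 280, 12, 24], 0.68), ([186, 293, 13, 18], 0.61), 
[... 1129 characters left out ...]
9], 0.56)]
drill_vise [([363, 174, 13, 24], 0.73)]
bench_brush [([198, 190, 52, 35], 0.81)]
wrist [ 192. -601.  374.] 71.95729581650718 (420, 560, 3)
sieve [([244, 291, 127, 73], 0.91)]
sieve_bail [([240, 288, 132, 73], 0.94)]
sieve_handle [([245, 290, 124, 71], 0.8)]
sieve_lip [([242, 287, 129, 76], 0.72), ([281, 334, 47, 26], 0.36)]
pan []
bin []
fitting1 [([195, 235, 52, 43], 0.97), ([414, 246, 42, 50], 0.92), ([282, 333, 45, 26], 0.91), ([417, 401, 26, 18], 0.59), ([329, 353, 37, 24], 0.56)]
media1 [([332, 342, 18, 16], 0.62), ([275, 352, 15, 12], 0.57), ([306, 352, 10, 5], 0.37)]
oil_bottle [([308, 354, 11, 4], 0.37)]
grease_tin []
drill_vise [([239, 289, 136, 71], 0.42)]
bench_brush []
```

View pics/scene0.png

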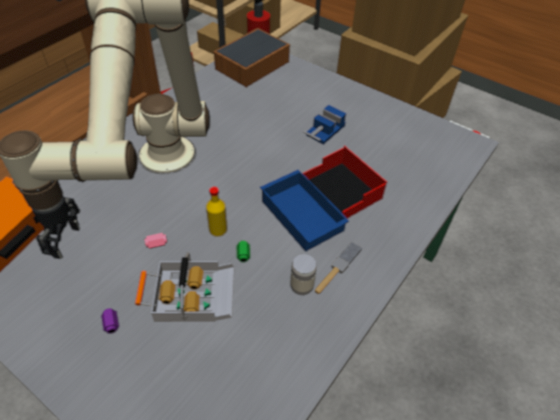

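View pics/side0.png

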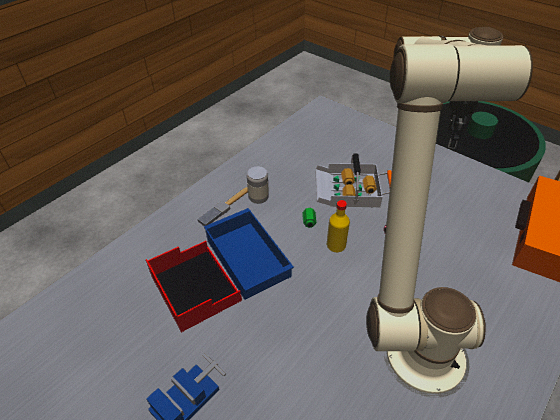

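Scene: the sieve is at about (195,290) with its lip to the right, grip (184,270) and handle (141,288). The pan is at (303,208), the bin at (345,182), the bottle at (217,215) and the tin at (303,274). I'll zoom in for keypoints.

```bash
python3 - <<'E'
from h import *
s=cv2.imread('pics/scene0.png'); t=cv2.imread('pics/side0.png'); w=cv2.imread('pics/wrist0.png')
def crop(im,x,y,wd,ht,k): return cv2.resize(im[y:y+ht,x:x+wd],None,fx=k,fy=k,interpolation=cv2.INTER_CUBIC)
a=np.hstack([crop(s,130,245,110,80,3.6363),crop(s,255,140,135,110,2.963)[:291]])
A=crop(s,130,245,110,82,400/110)[:298];B=crop(s,255,140,134,100,400/134)[:298]
C=crop(t,305,145,100,75,4)[:298];D=crop(t,140,200,160,135,400/160)[:298]
p=lambda i:cv2.copyMakeBorder(i,0,298-i.shape[0],0,400-i.shape[1],0)
cv2.imwrite('pics/c1.png',np.vstack([np.hstack([p(A),p(B)]),np.hstack([p(C),p(D)])]))
cv2.imwrite('pics/c2.png',crop(w,230,220,200,150,4))
print([x.shape for x in (A,B,C,D)])
E
```

```text
[(298, 400, 3), (298, 400, 3), (298, 400, 3), (298, 400, 3)]
```

View pics/c1.png

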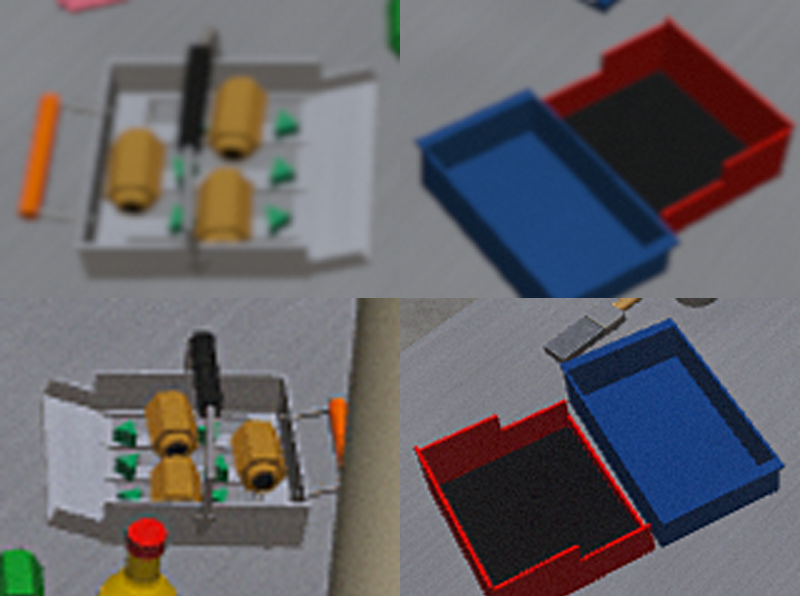

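View pics/c2.png

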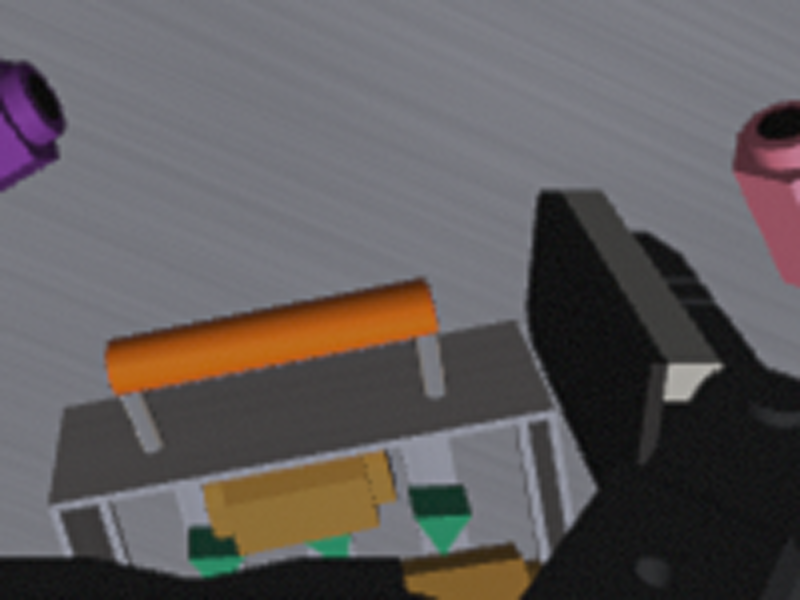

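c1/c2: pan rim corners, back and lip corners of the sieve, handle ends and grip are all readable in both fixed views, and the handle ends also in the wrist view. The lip is at the far end from the handle. I'll fit poses to these.

```bash
cat > m.py <<'E'
from h import *
from scipy.optimize import least_squares
def fit(obs,x0,z=None):
    # obs: list (cam,u,v,local pt); x=(x,y,z,yaw)
    def res(x):
        zz=x[3] if z is None else z
        P=lambda l:np.array([x[0],x[1],zz])+R.from_euler('z',x[2]).apply(l)
        return np.concatenate([np.subtract(proj(d,P(l)),(u,v)) for d,u,v,l in obs])
    r=least_squares(res,x0 if z is None else x0[:3],loss='soft_l1'); return r.x,res(r.x).reshape(-1,2).round(1).tolist()
E
python3 - <<'E'
from m import *
s,t,w=cam('scene'),cam('side'),cam('wrist')
A=lambda x,y:((x+.5)/3.636+129.5,(y+.5)/3.636+244.5)
B=lambda x,y:((x-400+.5)/2.985+254.5,(y+.5)/2.985+139.5)
C=lambda x,y:((x+.5)/4+304.5,(y-298+.5)/4+144.5)
D=lambda x,y:((x-400+.5)/2.5+139.5,(y-298+.5)/2.5+199.5)
W=lambda x,y:((x+.5)/4+229.5,(y+.5)/4+219.5)
print('pan corners z62',[atz(s,*B(*p),62)[:2].round() for p in [(416,142),(530,90),(678,242)]],[atz(t,*D(*p),62)[:2].round() for p in [(563,370),(672,320),(783,465),(655,525)]])
print('handle', [tri((s,*A(*a)),(w,*W(*b))) for a,b in [((48,98),(109,368)),((48,98),(432,306)),((30,212),(109,368)),((30,212),(432,306))]])
print('back', [tri((s,*A(*a)),(t,*C(*b))) for a,b in [((112,62),(308,505)),((112,62),(285,374)),((82,248),(285,374)),((82,248),(308,505))]])
print('lip', [tri((s,*A(*a)),(t,*C(*b))) for a,b in [((376,72),(50,523)),((370,262),(45,385))]])
print('grip', tri((s,*A(195,97)),(t,*C(206,370))))
print('bin',[atz(s,*B(*p),85).round() for p in [(668,20),(792,127)]],[atz(t,*D(*p),85).round() for p in [(417,448),(490,593)]])
for q in ['oil_bottle','grease_tin','drill_vise','bench_brush']:
    for d,n in ((s,'scene'),(t,'side')):
        r=search_frame(q,n)
        if r: b=r[0]['box']; print(q,n,atz(d,b[0]+b[2]/2,b[1]+b[3]-b[2]*.35,0).round())
E
```

```text
pan corners z62 [array([420.,  31.]), array([473., 179.]), array([731.,  87.])] [array([723.,  93.]), array([677., -59.]), array([418.,  33.]), array([475., 188.])]
handle [(array([ 394.26882572, -499.4461554 ,  106.08301488]), [np.float64(37.567673877662926), np.float64(37.56767387766306)]), (array([ 356.02104116, -440.39083098,   52.48185215]), [np.float64(0.11222723502078029), np.float64(0.11222723502092857)]), (array([ 422.36395985, -523.13308516,   51.86912042]), [np.float64(1.917215157590823), np.float64(1.9172151575908358)]), (array([ 378.77277813, -464.2476514 ,    6.49333496]), [np.float64(42.748103392008815), np.float64(42.74810339200889)])]
back [(array([ 373.59160064, -387.04022289,   58.01709031]), [np.float64(1.0201956063833508), np.float64(1.0201956063833777)]), (array([ 431.27077012, -422.48543459,  147.10686766]), [np.float64(0.41162131219529446), np.float64(0.41162131219542836)]), (array([ 478.12680174, -521.28554836,   58.10902081]), [np.float64(1.4973745801598901), np.float64(1.4973745801599765)]), (array([ 418.77208714, -491.0197267 ,  -47.88121742]), [np.float64(3.24342388015478), np.float64(3.2434238801548796)])]
lip [(array([ 539.30650066, -251.86156885,   36.05990371]), [np.float64(0.05771448131572856), np.float64(0.057714481315799475)]), (array([ 649.31881162, -390.90226017,   38.84271611]), [np.float64(1.130952576631611), np.float64(1.1309525766317465)])]
grip (array([ 493.37960733, -401.33470957,  132.12786974]), [np.float64(0.14766790151494172), np.float64(0.14766790151474873)])
bin [array([547., 360.,  85.]), array([752., 292.,  85.])] [array([748., 296.,  85.]), array([538., 368.,  85.])]
oil_bottle scene [ 384. -146.    0.]
oil_bottle side [ 382. -176.    0.]
grease_tin scene [ 750. -159.    0.]
grease_tin side [ 740. -163.    0.]
drill_vise scene [389. 494.   0.]
drill_vise side [410. 466.   0.]
bench_brush scene [803. -79.   0.]
bench_brush side [797. -47.   0.]
```

```bash
python3 - <<'E'
from m import *
s,t,w=cam('scene'),cam('side'),cam('wrist')
A=lambda x,y:((x+.5)/3.636+129.5,(y+.5)/3.636+244.5)
B=lambda x,y:((x-400+.5)/2.985+254.5,(y+.5)/2.985+139.5)
C=lambda x,y:((x+.5)/4+304.5,(y-298+.5)/4+144.5)
D=lambda x,y:((x-400+.5)/2.5+139.5,(y-298+.5)/2.5+199.5)
W=lambda x,y:((x+.5)/4+229.5,(y+.5)/4+219.5)
hx=79.5
o=[(s,*B(416,142),[-hx,129,62]),(s,*B(530,90),[hx,129,62]),(s,*B(678,242),[hx,-129,62])]
# determine labels by position: (420,31)->back,+y ; (473,179)->front,+y ; (731,87)->front,-y ; (677,-59)->back,-y
o+=[(t,*D(563,370),[hx,-129,62]),(t,*D(672,320),[-hx,-129,62]),(t,*D(783,465),[-hx,129,62]),(t,*D(655,525),[hx,129,62])]
print('pan',fit(o,[575,62,1.22],0), fit(o,[575,62,1.22,0])[0])
h=[(s,*A(48,98),[-142,54,36]),(s,*A(30,212),[-142,-54,36]),(w,*W(432,306),[-142,54,36]),(w,*W(109,368),[-142,-54,36])]
l=[(s,*A(376,72),[118,85,18]),(t,*C(50,523),[118,85,18]),(s,*A(370,262),[118,-85,18]),(t,*C(45,385),[118,-85,18])]
for ob in (h,h+l):
  for z in (13,None):
    x,e=fit(ob,[500,-400,.66,13],z); print('sieve',x,e)
c,sn=np.cos(x[2]),np.sin(x[2])
print('local of back corners',[R.from_euler('z',-x[2]).apply(np.array(p)-[x[0],x[1],13]).round() for p in ([373.6,-387,58],[478,-521,58],[493.4,-401.3,132])])
print('grip', x[:2]+np.array([-12*c,-12*sn]))
st=read_state(); print(st['position'],R.from_quat(st['ee_rot']).as_matrix().round(3).tolist())
E
```

```text
pan (array([572.07689156,  63.77892015,   1.22673503]), [[1.0, 0.3], [1.5, 0.1], [-1.6, -3.1], [0.0, 0.8], [1.3, 2.1], [-1.6, -1.1], [0.9, -1.7]]) [ 5.72059692e+02  6.38618157e+01  1.22630071e+00 -5.31140399e-01]
sieve [ 502.39574832 -394.0028803     0.66277485] [[0.9, 0.5], [-0.2, 1.5], [0.0, -0.4], [0.4, -0.0]]
sieve [ 501.20556761 -394.66881164    0.66382717   15.49034718] [[0.3, -0.0], [-0.8, 1.0], [0.3, -0.2], [0.1, 0.4]]
sieve [ 501.67915704 -393.64976972    0.66762477] [[0.7, 0.5], [-0.2, 1.5], [-0.0, -0.8], [0.4, -0.1], [0.2, 1.8], [-0.3, 0.4], [-0.1, 0.0], [-0.5, 2.4]]
sieve [ 500.92757428 -394.38766333    0.66676396   16.03507289] [[0.2, -0.1], [-0.8, 1.0], [0.3, -0.1], [0.1, 0.7], [-0.1, 1.3], [0.0, -0.2], [-0.6, -0.5], [-0.1, 1.7]]
local of back corners [array([-95.,  85.,  45.]), array([-96., -85.,  45.]), array([-10.,  -1., 119.])]
grip [ 491.49764913 -401.80901845]
[ 263.29115921 -566.81537203  199.11942843] [[-0.907, -0.421, 0.0], [-0.421, 0.907, -0.0], [-0.0, -0.0, -1.0]]
```

>>> servo_tool(turn=[[0, 0, -0.16], [0, 0, -0.17], [0, 0, -0.17], [0, 0, -0.17], [0, 0, -0.17]], dp=[[0.029, 0.021, 0], [0.029, 0.021, 0], [0.029, 0.021, 0], [0.029, 0.021, 0], [0.029, 0.021, 0]], fingers=[0.0854, 0.0854, 0.0854, 0.0854, 0.0854])

```text
clock: 3.28
position: [410.1, -460.3, 199.2]
ee_rot: [0.217, 0.976, -0.0, 0.0]
contact_force: [0.6, 0.2, 0.2]
gripper_width: 85.2
```

>>> servo_tool(turn=[[0, 0, -0.17], [0, 0, -0.17], [0, 0, -0.16], [0, 0, 0], [0, 0, 0]], dp=[[0.029, 0.021, 0], [0.029, 0.02, 0], [0.026, 0.02, 0], [0, 0, 0], [0, 0, 0]], fingers=[0.0854, 0.0854, 0.0854, 0.0854, 0.0854])

```text
clock: 3.9
position: [498.4, -395.6, 199.0]
ee_rot: [0.457, 0.889, -0.0, 0.0]
contact_force: [0.1, -0.5, 0.8]
gripper_width: 85.8
```

```bash
python3 - <<'E'
from m import *
w=cam('wrist'); s=read_state(); print(s['joints'].round(3),s['position'])
im=w['img'][:,:,::-1].copy()
T=lambda l:np.array([501.5,-394,13])+R.from_euler('z',.665).apply(l)
for l in [[-12+a,b,126] for a in(-9,9) for b in(-45,45)]+[[-142,54,45],[-142,-54,45]]:
    u,v=proj(w,T(l)); cv2.drawMarker(im,(int(u),int(v)),(0,0,255),0,10,1)
cv2.imwrite('pics/w1.png',im)
E
```

```text
[-4.170e-01  4.040e-01  3.700e-02  1.000e-03 -1.204e+00 -2.105e+00] [ 498.29410119 -395.69727213  199.07552203]
```

View pics/w1.png

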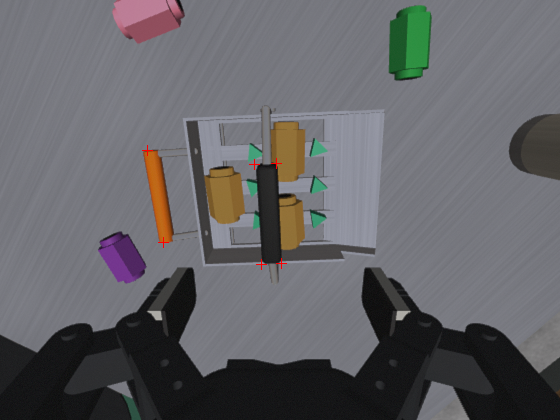

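w1: the projected grip and handle corners lie on the real ones (grip at (270,213), handle at (157,196)), within about 2 mm. Now I descend and grip.

>>> servo_tool(turn=[[0, 0, 0.045], [0, 0, 0], [0, 0, 0], [0, 0, 0], [0, 0, 0]], dp=[[-0.0064, -0.006, 0], [0, 0, -0.02], [0, 0, -0.03], [0, 0, -0.03], [0, 0, -0.009]], fingers=[0.0854, 0.0854, 0.0854, 0.07, 0.06])

```text
clock: 4.58
position: [488.1, -406.2, 110.4]
ee_rot: [0.438, 0.899, -0.001, 0.002]
contact_force: [-0.1, -0.1, -0.3]
gripper_width: 60.2
```

>>> servo_tool(turn=[[0, 0, 0], [0, 0, 0], [0, 0, 0], [0, 0, 0], [0, 0, 0]], dp=[[0.0035, 0.004, -0.001], [0, 0, 0], [0, 0, 0], [0, 0, 0], [0, 0, 0]], fingers=[0.06, 0.05, 0.01, 0.01, 0.01])

```text
clock: 5.2
position: [493.1, -403.8, 113.3]
ee_rot: [0.438, 0.899, -0.001, 0.005]
contact_force: [0.3, 0.4, 0.0]
gripper_width: 9.8
```

```bash
python3 - <<'E'
from h import *
w=cam('wrist'); s=cam('scene'); t=cam('side'); st=read_state(); print(st['position'],st['gripper_width'],st['contact_force'],R.from_quat(st['ee_rot']).as_matrix().round(3).tolist())
a=cv2.resize(w['img'],(400,300)); b=cv2.resize(s['img'][210:330,110:270],(400,300)); c=cv2.resize(t['img'][120:225,280:420],(400,300))
cv2.imwrite('pics/g1.png',np.vstack([np.hstack([a,b]),np.hstack([c,c*0])])[:,:,::-1])
E
```

```text
[ 492.94475776 -403.76445638  112.96316309] 10.078028696089971 [ 0.07909616 -0.54550948 -0.00130477] [[-0.616, 0.788, 0.008], [0.788, 0.616, -0.007], [-0.01, 0.002, -1.0]]
```

View pics/g1.png

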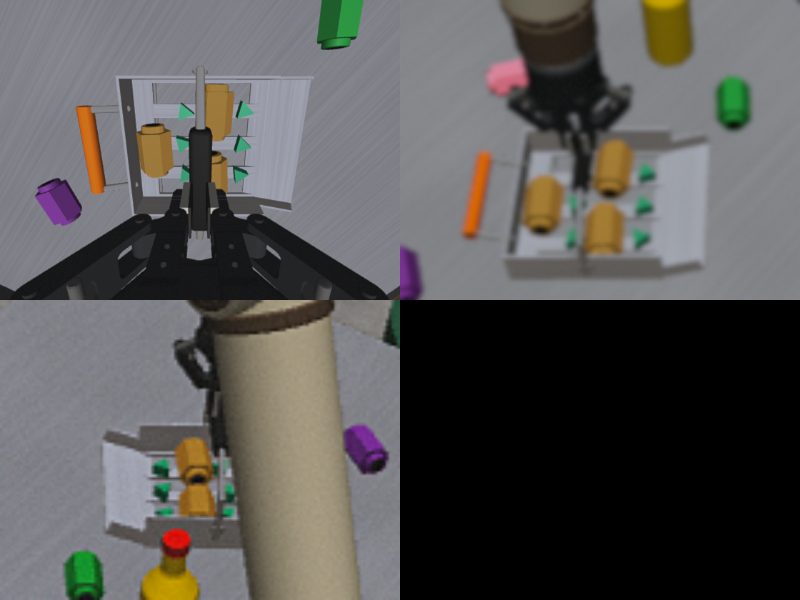

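g1: the black grip (wrist view, (200,180)) sits between the fingers, but the width reads 10 mm against the 18 expected. I'll close fully and lift slightly, watching the force.

>>> servo_tool(turn=[[0, 0, 0], [0, 0, 0], [0, 0, 0], [0, 0, 0], [0, 0, 0]], dp=[[0, 0, 0], [0, 0, 0], [0, 0, 0], [0, 0, 0.003], [0, 0, 0.003]], fingers=[0, 0, 0, 0, 0])

```text
clock: 5.98
position: [492.7, -403.7, 118.8]
ee_rot: [0.438, 0.899, -0.001, 0.005]
contact_force: [0.3, 0.2, 0.7]
gripper_width: 0.0
```

```bash
python3 - <<'E'
import cv2
a=cv2.imread('pics/g1.png')[100:300,100:300]; cv2.imwrite('pics/g1c.png',cv2.resize(a,(600,600),interpolation=cv2.INTER_CUBIC))
from bench import read_state; s=read_state(); print(s['wrist_torque'],s['joint_efforts'],s['gripper_width'])
E
```

```text
[ 0.05149457 -0.01032438  0.01927305] [-2.34443338e-03 -4.13630462e+01  1.72802496e+01  3.85017961e+00
  5.17846411e-02 -1.23123036e-04] 0.039514319207587814
```

View pics/g1c.png

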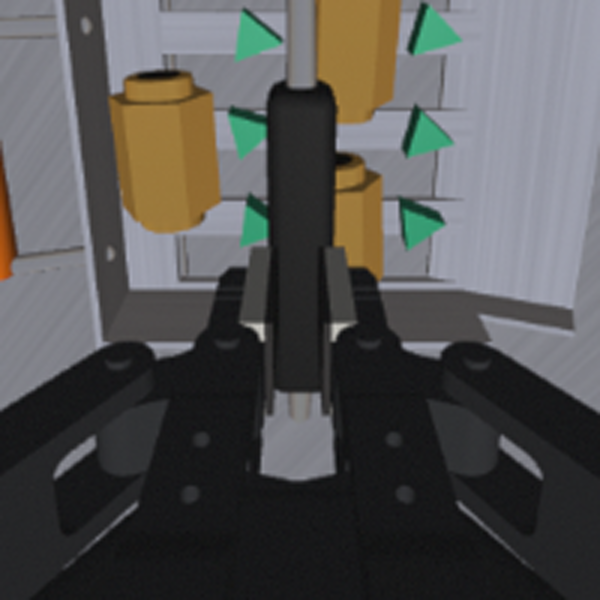

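g1c: the fingers' inner gap is about 55 px at 10 mm, while the 18 mm block behind spans about 65 px. So the block seems to lie below the pads. I'll check this by projection.

```bash
python3 - <<'E'
from m import *
w=cam('wrist'); st=read_state(); p=st['position']; M=R.from_quat(st['ee_rot']).as_matrix()
print(p,'cam',w['T'][:3,3], 'tool-frame cam',np.array(w['mount']).round(2).tolist())
T=lambda l:np.array([501.5,-394,13])+R.from_euler('z',.665).apply(l)
for z in (104,126): print(z,[np.round(proj(w,T([-12+a,b,z]))) for a in(-9,9) for b in(-45,45)])
for k in (0,-19,-54): print('tool z',k,[np.round(proj(w,p+M@[a,0,k])) for a in (-11,11)])
cv2.imwrite('pics/g2.png',cv2.resize(w['img'][150:420,120:440],(711,600))[:,:,::-1])
E
```

```text
[ 492.91020422 -403.83488646  119.33631593] cam [ 443.37982776 -341.0263186   293.43089808] tool-frame cam [[0.0, -0.95, -0.31, 78.07], [1.0, 0.0, 0.0, 0.08], [-0.0, -0.31, 0.95, -175.34], [0.0, 0.0, 0.0, 1.0]]
104 [array([267., 298.]), array([265., 173.]), array([292., 298.]), array([294., 173.])]
126 [array([266., 319.]), array([263., 180.]), array([294., 319.]), array([296., 180.])]
tool z 0 [array([278., 260.]), array([278., 230.])]
tool z -19 [array([278., 275.]), array([278., 241.])]
tool z -54 [array([278., 311.]), array([278., 271.])]
```

View pics/g2.png

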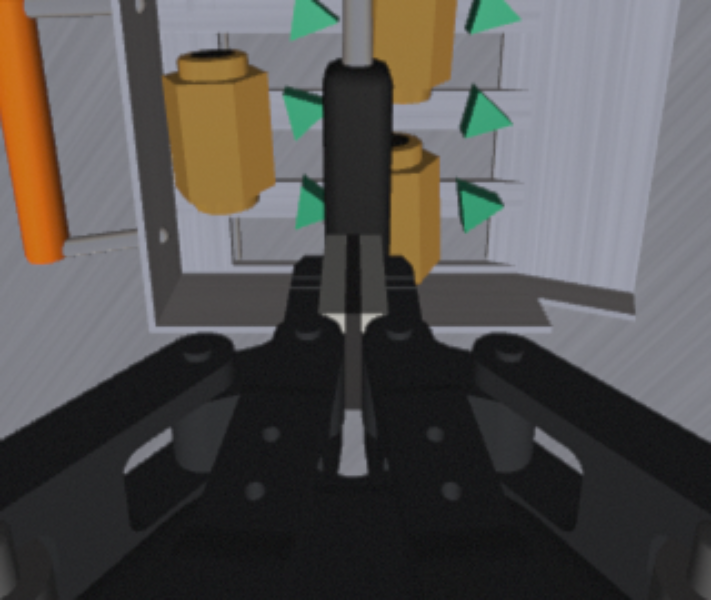

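The visible fingertips are about 37 mm short of the reported TCP, which agrees with the fingers closing on nothing above the block. I'll open and go 40 mm lower, which is safe either way: fitting tops are at 57 mm or less.

>>> servo_tool(turn=[[0.007, 0.008, 0], [0, 0, 0], [0, 0, 0], [0, 0, 0], [0, 0, 0]], dp=[[0, 0, 0], [0, 0, 0], [0, 0, 0], [0, 0, -0.01], [0, 0, -0.012]], fingers=[0.06, 0.06, 0.06, 0.06, 0.06])

```text
clock: 6.65
position: [493.4, -404.0, 97.0]
ee_rot: [0.438, 0.899, 0.0, 0.001]
contact_force: [-0.2, -0.4, 0.1]
gripper_width: 59.9
```

>>> servo_tool(turn=[[0, 0, 0], [0, 0, 0], [0, 0, 0], [0, 0, 0], [0, 0, 0]], dp=[[0, 0, -0.012], [0, 0, -0.004], [0, 0, -0.002], [0, 0, 0], [0, 0, 0]], fingers=[0.06, 0.06, 0.06, 0.06, 0.06])

```text
clock: 7.28
position: [492.4, -403.5, 75.6]
ee_rot: [0.438, 0.899, 0.0, -0.001]
contact_force: [-1.0, -0.8, 0.3]
gripper_width: 59.9
```

>>> servo_tool(turn=[[0, 0, 0], [0, 0, 0], [0, 0, 0], [0, 0, 0], [0, 0, 0]], dp=[[0, 0, 0], [0, 0, 0], [0, 0, 0], [0, 0, 0], [0, 0, 0]], fingers=[0.02, 0, 0, 0, 0])

```text
clock: 7.9
position: [493.3, -403.6, 76.4]
ee_rot: [0.438, 0.899, 0.0, -0.0]
contact_force: [1.2, -0.4, -0.2]
gripper_width: 17.0
```

Gripped: width 17, against 18 expected. Now a smooth lift.

>>> servo_tool(turn=[[0, 0, 0], [0, 0, 0], [0, 0, 0], [0, 0, 0], [0, 0, 0]], dp=[[0, 0, 0.005], [0, 0, 0.011], [0, 0, 0.017], [0, 0, 0.023], [0, 0, 0.028]], fingers=[0, 0, 0, 0, 0])

```text
clock: 8.52
position: [485.0, -398.0, 152.3]
ee_rot: [0.44, 0.898, 0.003, -0.013]
contact_force: [0.2, -0.5, -8.1]
gripper_width: 16.7
```

>>> servo_tool(turn=[[0, 0, 0], [0, 0, 0], [0, 0, 0], [0, 0, 0], [0, 0, 0]], dp=[[0, 0, 0.03], [0.001, 0.005, 0.03], [0.002, 0.01, 0.026], [0.003, 0.016, 0.02], [0.004, 0.022, 0.012]], fingers=[0, 0, 0, 0, 0])

```text
clock: 9.15
position: [491.0, -342.1, 270.9]
ee_rot: [0.442, 0.897, 0.006, -0.018]
contact_force: [0.5, -0.2, -9.1]
gripper_width: 16.8
```

>>> servo_tool(turn=[[-0.008, -0.008, 0.03], [-0.008, -0.008, 0.05], [-0.008, -0.008, 0.065], [-0.006, -0.006, 0.07], [-0.004, -0.004, 0.07]], dp=[[0.006, 0.027, 0.006], [0.007, 0.032, 0.002], [0.008, 0.035, 0], [0.008, 0.035, 0], [0.008, 0.035, 0]], fingers=[0, 0, 0, 0, 0])

```text
clock: 9.78
position: [523.8, -172.0, 276.2]
ee_rot: [0.309, 0.951, -0.002, 0.0]
contact_force: [0.5, -0.4, -9.7]
gripper_width: 17.5
```

>>> servo_tool(turn=[[0, 0, 0.06], [0, 0, 0.06], [0, 0, 0.05], [0, 0, 0.04], [-0.001, -0.001, 0.03]], dp=[[0.009, 0.035, 0.006], [0.009, 0.035, 0], [0.009, 0.034, 0], [0.007, 0.032, -0.002], [0.006, 0.028, -0.006]], fingers=[0, 0, 0, 0, 0])

```text
clock: 10.4
position: [558.6, -0.9, 270.8]
ee_rot: [0.189, 0.982, -0.002, -0.005]
contact_force: [-0.1, -0.3, -9.4]
gripper_width: 17.1
```

>>> servo_tool(turn=[[0, 0, 0.02], [0, 0, 0.01], [0, 0, 0], [0, 0, 0], [0, 0, 0]], dp=[[0.005, 0.022, -0.01], [0.003, 0.016, -0.014], [0.002, 0.01, -0.018], [0, 0.005, -0.02], [0, 0, -0.02]], fingers=[0, 0, 0, 0, 0])

```text
clock: 11.02
position: [565.4, 55.7, 183.1]
ee_rot: [0.174, 0.985, -0.002, -0.008]
contact_force: [-0.1, -0.3, -9.4]
gripper_width: 16.9
```

>>> servo_tool(turn=[[0, -0.01, 0.003], [0, -0.008, 0], [0, -0.002, 0], [0, -0.001, 0], [0, 0, 0]], dp=[[0.004, 0.002, -0.014], [0.003, 0.001, -0.01], [0.001, 0, -0.005], [0, 0, 0], [0, 0, 0]], fingers=[0, 0, 0, 0, 0])

```text
clock: 11.65
position: [570.4, 57.4, 149.7]
ee_rot: [0.173, 0.985, -0.002, -0.002]
contact_force: [0.2, -0.4, -8.2]
gripper_width: 17.4
```

>>> servo_tool(turn=[[0, 0, 0], [0, 0, 0], [0, 0, 0], [0, 0, 0], [0, 0, 0]], dp=[[-0.019, 0.0065, 0], [0.038, -0.0135, 0], [-0.038, 0.0135, 0], [0.038, -0.0135, 0], [-0.038, 0.0135, 0]], fingers=[0, 0, 0, 0, 0])

```text
clock: 12.28
position: [554.4, 63.9, 146.5]
ee_rot: [0.173, 0.985, -0.004, -0.002]
contact_force: [3.0, 0.4, -4.8]
gripper_width: 17.0
```

>>> servo_tool(turn=[[0, 0, 0], [0, 0, 0], [0, 0, 0], [0, 0, 0], [0, 0, 0]], dp=[[0.042, -0.015, 0], [-0.042, 0.015, 0], [0.042, -0.015, 0], [-0.042, 0.015, 0], [0.042, -0.015, 0]], fingers=[0, 0, 0, 0, 0])

```text
clock: 12.9
position: [585.4, 50.5, 142.4]
ee_rot: [0.168, 0.986, -0.01, -0.014]
contact_force: [-3.1, 1.2, -3.3]
gripper_width: 16.6
```

>>> servo_tool(turn=[[0, 0, 0], [0, 0, 0], [0, 0, 0], [0, 0, 0], [0, 0, 0]], dp=[[-0.042, 0.015, 0], [0.042, -0.015, 0], [-0.042, 0.015, 0], [0.042, -0.015, 0], [-0.02, 0.007, 0]], fingers=[0, 0, 0, 0, 0])

```text
clock: 13.52
position: [569.5, 55.6, 143.0]
ee_rot: [0.165, 0.986, -0.018, -0.014]
contact_force: [3.8, -4.7, 0.6]
gripper_width: 16.8
```

```bash
cat > look.py <<'E'
from m import *
import sys
n=sys.argv[1]; s=cam('scene'); t=cam('side'); w=cam('wrist'); st=read_state(); print(st['clock'],st['position'],st['ee_rot'].round(4),st['joints'].round(2))
def f(im,x,y,wd,ht): return cv2.resize(im[y:y+ht,x:x+wd],(400,300),interpolation=cv2.INTER_CUBIC)
o=np.vstack([np.hstack([f(s['img'],235,120,160,120),f(t['img'],140,180,160,120)]),np.hstack([f(w['img'],0,0,560,420),f(w['img'],120,60,280,210)])])
cv2.imwrite('pics/%s.png'%n,o[:,:,::-1])
for d,k in((s,'scene'),(t,'side'),(w,'wrist')):
    h=cv2.cvtColor(d['img'],cv2.COLOR_RGB2HSV); m=cv2.inRange(h,(65,90,60),(90,255,255)); c=cv2.connectedComponentsWithStats(m)
    print(k,[(c[3][i].round().tolist(),int(c[2][i][4])) for i in range(1,c[0]) if c[2][i][4]>3])
E
python3 look.py k1
```

```text
13.675 [562.97448532  56.76897065 142.94102843] [ 0.1651  0.986  -0.0168 -0.0188] [ 0.39  0.36 -0.19  0.01 -1.07 -2.3 ]
scene [([288.0, 204.0], 10), ([328.0, 217.0], 26), ([311.0, 231.0], 24), ([243.0, 250.0], 217)]
side [([512.0, 136.0], 655), ([485.0, 118.0], 279), ([308.0, 214.0], 75), ([315.0, 212.0], 4), ([311.0, 221.0], 13), ([253.0, 249.0], 18), ([263.0, 268.0], 18)]
wrist [([267.0, 151.0], 71), ([69.0, 237.0], 2090), ([334.0, 235.0], 114)]
```

View pics/k1.png

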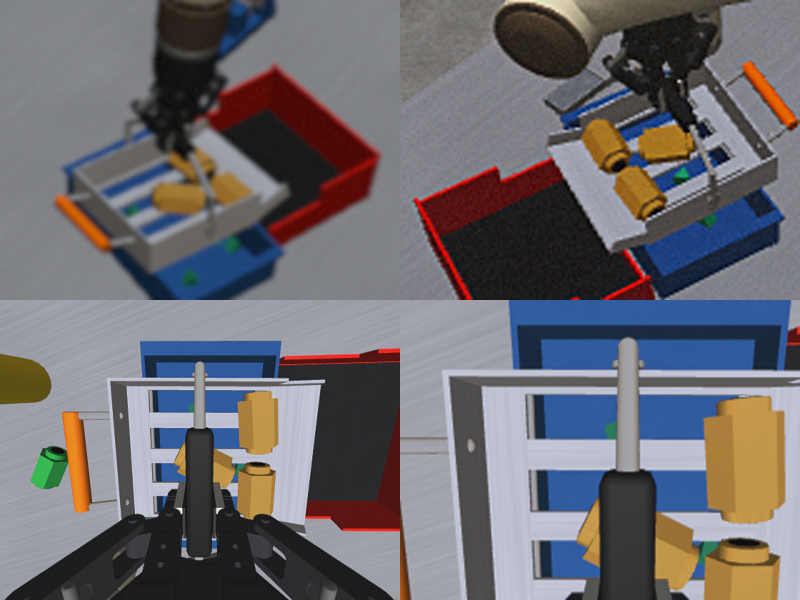

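k1: the stones have mostly dropped. The fittings moved forward, and the wrist view shows a green piece at (334,235) beside a fitting that needs locating. The sieve is tilted about 3°, which I'll correct.

```bash
python3 - <<'E'
from m import *
s,t,w=cam('scene'),cam('side'),cam('wrist')
st=read_state(); print(st['position'],st['ee_rot'].round(4))
for a in [(253,249),(263,268)]:
  for b in [(267,151),(334,235)]: print(a,b,tri((t,*a),(w,*b)))
for a in [(288,204),(328,217),(311,231)]:
  print(a,[tri((s,*a),(w,*b)) for b in [(267,151),(334,235)]],[tri((s,*a),(t,*b)) for b in [(253,249),(263,268)]])
E
```

```text
[563.85523944  56.45554723 142.63389503] [ 0.165   0.986  -0.0171 -0.0182]
(253, 249) (267, 151) (array([513.92792284,  76.03800968, 111.0160856 ]), [np.float64(12.934837985816854), np.float64(12.934837985816744)])
(253, 249) (334, 235) (array([553.84688648,  86.1800805 , 108.44664218]), [np.float64(27.355261962885777), np.float64(27.35526196288566)])
(263, 268) (267, 151) (array([511.35439525,  57.19915183,   0.6751809 ]), [np.float64(2.14166972265193), np.float64(2.141669722652029)])
(263, 268) (334, 235) (array([547.11387569,  85.11542233,  51.2264816 ]), [np.float64(54.89721904620256), np.float64(54.89721904620242)])
(288, 204) [(array([512.93603602,  59.56059964,  17.16021023]), [np.float64(4.382635314104551), np.float64(4.382635314104615)]), (array([565.17806836,  61.54714507,  73.32463901]), [np.float64(44.01510829772645), np.float64(44.015108297726336)])] [(array([544.59007376,  44.68942103,  52.87722729]), [np.float64(13.98964781027975), np.float64(13.989647810279727)]), (array([510.64464022,  65.43934494,   9.65064831]), [np.float64(3.0770725158032635), np.float64(3.0770725
[... 279 characters left out ...]
4532,  59.29769648,  20.95419649]), [np.float64(50.096753559137255), np.float64(50.09675355913704)]), (array([586.28078689,  81.23869895, -21.83943198]), [np.float64(70.05707454030525), np.float64(70.0570745403052)])]
(311, 231) [(array([556.94078559,  69.63294728, -94.7270787 ]), [np.float64(49.02147230538011), np.float64(49.02147230537996)]), (array([629.47395303,  82.4111275 , -50.77150641]), [np.float64(22.984716651942847), np.float64(22.98471665194288)])] [(array([615.26736992,  23.30625974, -17.75544233]), [np.float64(20.68990833871102), np.float64(20.689908338711245)]), (array([581.26816238,  44.71372783, -64.92906001]), [np.float64(40.26798568966889), np.float64(40.26798568966895)])]
```

>>> servo_tool(turn=[[0.014, -0.022, -0.006], [0.012, -0.018, -0.006], [0, -0.002, 0], [0, 0, 0], [0, 0, 0]], dp=[[0.003, 0.002, 0.002], [0.002, 0, 0.001], [-0.019, 0.0065, 0], [0.042, -0.015, 0], [-0.042, 0.015, 0]], fingers=[0, 0, 0, 0, 0])

```text
clock: 14.45
position: [555.0, 60.6, 145.7]
ee_rot: [0.17, 0.985, -0.004, 0.004]
contact_force: [4.8, -0.6, -1.3]
gripper_width: 16.7
```

>>> servo_tool(turn=[[0, 0, 0], [0, 0, 0], [0, 0, 0], [0, 0, 0], [0, 0, 0]], dp=[[0.044, -0.016, 0], [-0.042, 0.015, 0], [0.042, -0.015, 0], [-0.042, 0.015, 0], [0.042, -0.015, 0]], fingers=[0, 0, 0, 0, 0])

```text
clock: 15.08
position: [584.0, 49.8, 140.4]
ee_rot: [0.169, 0.985, -0.005, -0.01]
contact_force: [-8.1, 0.1, 11.7]
gripper_width: 16.9
```

>>> servo_tool(turn=[[0.003, -0.004, 0], [0.003, -0.004, 0], [0.003, -0.004, 0], [0.003, -0.004, 0], [0, 0, 0]], dp=[[-0.042, 0.015, 0], [0.042, -0.015, 0], [-0.042, 0.015, 0], [0.042, -0.015, 0], [-0.02, 0.007, 0]], fingers=[0, 0, 0, 0, 0])

```text
clock: 15.7
position: [570.8, 56.6, 136.8]
ee_rot: [0.171, 0.985, 0.0, 0.0]
contact_force: [3.7, 0.7, -5.4]
gripper_width: 16.8
```

>>> servo_tool(turn=[[0, 0, 0], [0, 0, 0], [0, 0, 0], [0, 0, 0], [0, 0, 0]], dp=[[-0.019, 0.0065, 0], [0.042, -0.015, 0], [-0.042, 0.015, 0], [0.025, -0.01, 0], [0, 0, 0]], fingers=[0, 0, 0, 0, 0])

```text
clock: 16.32
position: [576.7, 53.5, 137.3]
ee_rot: [0.169, 0.986, 0.0, 0.003]
contact_force: [1.9, 1.3, -7.8]
gripper_width: 17.0
```

```bash
python3 look.py k2
```

```text
16.475 [572.83289791  53.18324713 135.96147657] [ 1.692e-01  9.856e-01 -8.000e-04 -6.000e-04] [ 0.37  0.35 -0.21  0.   -1.01 -2.29]
scene [([321.0, 216.0], 9), ([328.0, 217.0], 25), ([311.0, 231.0], 24), ([243.0, 250.0], 216)]
side [([513.0, 137.0], 651), ([484.0, 118.0], 280), ([309.0, 214.0], 113), ([304.0, 222.0], 4), ([310.0, 227.0], 4), ([264.0, 269.0], 8)]
wrist [([266.0, 131.0], 22), ([53.0, 231.0], 2443), ([258.0, 212.0], 12), ([330.0, 224.0], 184)]
```

View pics/k2.png

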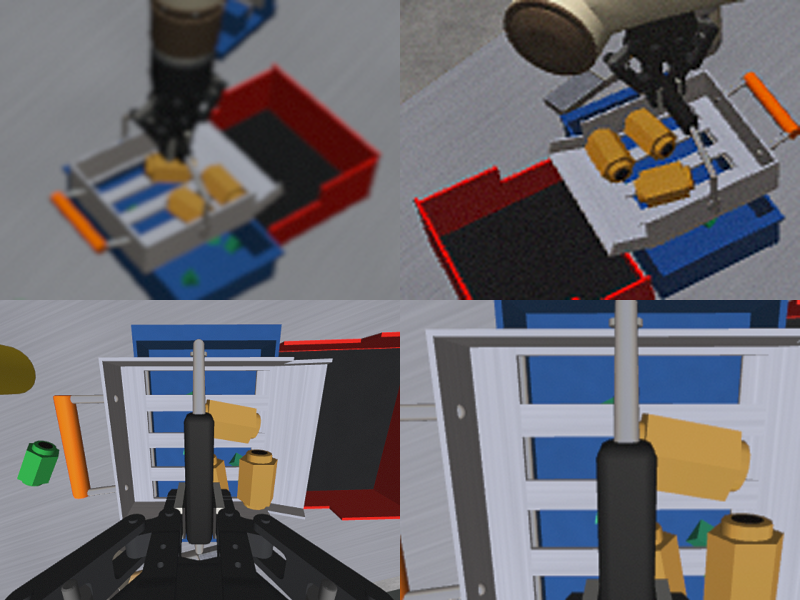

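```bash
python3 - <<'E'
from m import *
s,t,w=cam('scene'),cam('side'),cam('wrist')
for d,n,L in ((s,'scene',[(321,216),(328,217),(311,231),(288,204)]),(t,'side',[(264,269)]),(w,'wrist',[(266,131),(258,212),(330,224)])):
  for p in L:
    q=atz(d,*p,12); f=atz(d,*p,90); l=R.from_euler('z',-1.2265).apply(q-[572,64,0]); print(n,p,'pan floor',q[:2].round(),'panlocal',l[:2].round(),'sievefloor',f[:2].round())
E
```

```text
scene (321, 216) pan floor [633.  90.] panlocal [ 45. -48.] sievefloor [664.  30.]
scene (328, 217) pan floor [653. 101.] panlocal [ 62. -64.] sievefloor [683.  40.]
scene (311, 231) pan floor [642.  16.] panlocal [-21. -82.] sievefloor [673. -39.]
scene (288, 204) pan floor [514.  66.] panlocal [-18.  55.] sievefloor [553.   7.]
side (264, 269) pan floor [502.  66.] panlocal [-22.  66.] sievefloor [462. 108.]
wrist (266, 131) pan floor [505.  64.] panlocal [-23.  63.] sievefloor [504.  68.]
wrist (258, 212) pan floor [582.  26.] panlocal [-32. -22.] sievefloor [560.  40.]
wrist (330, 224) pan floor [621.  96.] panlocal [ 47. -35.] sievefloor [589.  92.]
```

>>> servo_tool(turn=[[0, 0, 0], [0, 0, 0], [0, 0, 0], [0, 0, 0], [0, 0, 0]], dp=[[0, 0.003, 0.008], [0.02, -0.007, 0.003], [-0.044, 0.015, 0], [0.044, -0.015, 0], [-0.044, 0.015, 0]], fingers=[0, 0, 0, 0, 0])

```text
clock: 17.25
position: [552.9, 65.7, 145.0]
ee_rot: [0.168, 0.986, -0.003, 0.001]
contact_force: [3.7, 1.5, -1.3]
gripper_width: 16.7
```

>>> servo_tool(turn=[[0, 0, 0], [0, 0, 0], [0, 0, 0], [0, 0, 0], [0, 0, 0]], dp=[[0.044, -0.015, 0], [-0.044, 0.015, 0], [0.044, -0.015, 0], [0.025, -0.01, 0], [0, 0, 0]], fingers=[0, 0, 0, 0, 0])

```text
clock: 17.88
position: [615.1, 39.2, 142.4]
ee_rot: [0.164, 0.986, -0.009, -0.006]
contact_force: [-0.1, 1.0, -8.5]
gripper_width: 17.0
```

```bash
cat > st.py <<'E'
from m import *
import sys
S=read_state(); print(S['clock'],S['position'],S['ee_rot'].round(4))
for k in ('scene','side','wrist'):
    d=cam(k); save(d,'%s_%s.png'%(sys.argv[1],k)); h=cv2.cvtColor(d['img'],cv2.COLOR_RGB2HSV); c=cv2.connectedComponentsWithStats(cv2.inRange(h,(65,90,40),(92,255,255)))
    for i in range(1,c[0]):
        if c[2][i][4]>2:
            q=atz(d,*c[3][i],12); l=R.from_euler('z',-1.2265).apply(q-[572,64,0])
            if abs(l[0])<130 and abs(l[1])<170: print(k,c[3][i].round(),c[2][i][4],'panlocal',l[:2].round())
E
python3 st.py a
```

```text
17.875 [615.08133015  39.15469872 142.3721784 ] [ 0.1644  0.9863 -0.0095 -0.0062]
scene [288. 206.] 13 panlocal [-22.  48.]
scene [298. 216.] 19 panlocal [-22.  -8.]
scene [311. 232.] 17 panlocal [-24. -84.]
side [263. 267.] 34 panlocal [-22.  58.]
side [237. 273.] 21 panlocal [55. 40.]
wrist [266.  97.] 151 panlocal [-26.  54.]
wrist [350. 112.] 318 panlocal [58. 41.]
wrist [262. 157.] 17 panlocal [-30.  -5.]
wrist [340. 210.] 125 panlocal [ 56. -61.]
```

>>> servo_tool(turn=[[0, 0, 0], [0, 0, 0], [0, 0, 0], [0, 0, 0], [0, 0, 0]], dp=[[-0.044, 0.015, 0], [-0.044, 0.015, 0], [0, 0, 0], [0, 0, 0], [0, 0, 0]], fingers=[0, 0, 0, 0, 0])

```text
clock: 18.65
position: [531.8, 69.1, 149.9]
ee_rot: [0.162, 0.987, -0.009, 0.005]
contact_force: [1.1, -0.8, -7.5]
gripper_width: 16.7
```

```bash
python3 st.py b
```

```text
18.65 [531.78670661  69.09698888 149.9010142 ] [ 0.1622  0.9867 -0.0087  0.0046]
scene [320. 214.] 28 panlocal [ 47. -41.]
scene [298. 217.] 26 panlocal [-23. -10.]
scene [328. 217.] 30 panlocal [ 60. -64.]
scene [311. 231.] 25 panlocal [-22. -81.]
side [263. 266.] 9 panlocal [-24.  55.]
wrist [259. 243.] 16 panlocal [-33. -23.]
wrist [332. 248.] 4 panlocal [ 53. -27.]
wrist [332. 278.] 14 panlocal [ 56. -67.]
```

All six stones sit at distinct, fixed positions in the pan, (-22,55), (-22,-9), (-23,-83), (58,41), (58,-63) and (47,-41), unchanged while the sieve moved. Next I bring the sieve level over the seat and check it by its handle.

>>> servo_tool(turn=[[0.009, 0.003, -0.009], [0.008, 0.003, -0.008], [0, 0, 0], [0, 0, 0], [0, 0, 0]], dp=[[0.014, -0.003, 0], [0.018, -0.005, 0], [0.007, -0.002, -0.002], [0.001, 0, -0.001], [0, 0, 0]], fingers=[0, 0, 0, 0, 0])

```text
clock: 19.42
position: [570.7, 58.3, 143.8]
ee_rot: [0.171, 0.985, -0.003, -0.005]
contact_force: [1.1, 0.3, -3.8]
gripper_width: 16.9
```

```bash
cat > hd.py <<'E'
from m import *
S=read_state(); M=R.from_quat(S['ee_rot']).as_matrix(); print(S['clock'],S['position'].round(1),'F',S['contact_force'].round(1),'zax',M[:,2].round(4),'yaw y',np.degrees(np.arctan2(M[1,1],M[0,1])).round(2))
obs=[];E=[]
for k in ('scene','side','wrist'):
    d=cam(k); h=cv2.cvtColor(d['img'],cv2.COLOR_RGB2HSV); m=cv2.inRange(h,(8,225,110),(15,255,255))
    c=cv2.connectedComponentsWithStats(m); best=None
    for i in range(1,c[0]):
        if c[2][i][4]<40: continue
        u,v=c[3][i]; q=atz(d,u,v,105); 
        if np.hypot(*(q[:2]-[529,-64]))<110 and (best is None or c[2][i][4]>c[2][best][4]): best=i
    if best is None: print(k,'none'); continue
    r=cv2.minAreaRect(np.argwhere(c[1]==best)[:,::-1].astype(np.float32)); b=cv2.boxPoints(r)
    e=[b[1]-b[0],b[2]-b[1]]; j=int(np.linalg.norm(e[0])<np.linalg.norm(e[1])); # j=1: long edge is e[1]
    ends=[(b[0]+b[1])/2,(b[2]+b[3])/2] if j else [(b[1]+b[2])/2,(b[3]+b[0])/2]
    if atz(d,*ends[0],100)[0]>atz(d,*ends[1],100)[0]: ends=ends[::-1]
    print(k,c[2][best][4],np.round(r[0]),np.round(r[1])); obs.append((d,*r[0])); E.append([(d,*x) for x in ends])
P,e=tri(*obs); print('handle',P.round(1),np.round(e,1))
a,b=tri(*[x[0] for x in E]),tri(*[x[1] for x in E]); print('ends',a[0].round(1),b[0].round(1),np.round(a[1]+b[1],1)); v=b[0]-a[0]; yaw=np.arctan2(v[1],v[0])+np.pi/2; print('len',np.linalg.norm(v),'yaw',np.degrees(yaw))
o=(a[0]+b[0])/2-R.from_euler('z',yaw).apply([-142,0,36]); print('sieve origin',o.round(1),'in pan',R.from_euler('z',-1.2265).apply(o-[572,64,0]).round(1))
E
python3 hd.py
```

```text
19.425 [570.7  58.3 143.8] F [ 1.1  0.3 -3.8] zax [-0.0099 -0.0034 -0.9999] yaw y 70.27
scene 87 [267. 207.] [26.  3.]
side 140 [286. 220.] [31.  5.]
wrist 759 [114. 217.] [139.  12.]
handle [521.  -59.7 111.7] [0.5 2.1 2.3]
ends [472.  -41.7 105.4] [571.4 -78.2 120.3] [1.9 2.9 4.  1.1 0.5 1.2]
len 106.87076557037395 yaw 69.8125308201536
sieve origin [570.7  73.3  76.8] in pan [ 8.4  4.4 76.8]
```

The handle ends differ by 15 mm in height, so the sieve has rolled about 8° in the grip. I'll roll it back and check again.

>>> servo_tool(turn=[[0.02, 0.055, 0], [0.02, 0.055, 0], [0.005, 0.015, 0], [0, 0, 0], [0, 0, 0]], dp=[[0, 0, 0.002], [0, 0, 0.002], [0, 0, 0], [0, 0, 0], [0, 0, 0]], fingers=[0, 0, 0, 0, 0])

```text
clock: 20.2
position: [566.4, 59.3, 144.7]
ee_rot: [0.17, 0.983, 0.009, -0.074]
contact_force: [-0.6, -0.2, -8.1]
gripper_width: 16.7
```

```bash
python3 hd.py
```

```text
20.2 [566.4  59.3 144.7] F [-0.6 -0.2 -8.1] zax [-0.1426  0.042  -0.9889] yaw y 70.45
scene 93 [266. 205.] [28.  3.]
side 133 [287. 220.] [28.  5.]
wrist 673 [116. 233.] [109.  14.]
handle [518.  -59.9 115. ] [3.6 3.5 6.4]
ends [472.9 -43.9 115.5] [564.2 -76.8 115. ] [ 8.2  6.6 13.1  1.5  0.4  1.1]
len 97.05428269879047 yaw 70.16442019525446
sieve origin [566.7  73.2  79.3] in pan [ 6.9  8.1 79.3]
```

>>> servo_tool(turn=[[0, 0, 0], [0, 0, 0], [0, 0, 0], [0, 0, 0], [0, 0, 0]], dp=[[0.004, -0.001, -0.001], [0.003, -0.001, -0.003], [0, 0, -0.004], [0, 0, -0.003], [0, 0, -0.001]], fingers=[0, 0, 0, 0, 0])

```text
clock: 20.98
position: [575.0, 57.3, 137.8]
ee_rot: [0.168, 0.983, 0.009, -0.071]
contact_force: [-1.5, -0.1, -4.8]
gripper_width: 16.9
```

```bash
python3 hd.py
```

```text
20.975 [575.   57.3 137.8] F [-1.5 -0.1 -4.8] zax [-0.1374  0.0421 -0.9896] yaw y 70.58
scene 94 [268. 208.] [28.  3.]
side 129 [285. 220.] [28.  5.]
wrist 725 [115. 219.] [139.  13.]
handle [522.6 -59.5 107.1] [0.6 2.  2.3]
ends [473.3 -41.3 107.8] [573.3 -77.9 108.5] [1.6 3.1 4.  1.8 0.3 1.6]
len 106.48712111345226 yaw 69.93649051996663
sieve origin [572.   73.8  72.1] in pan [ 9.2  3.3 72.1]
```

>>> servo_tool(turn=[[0, 0, 0], [0, 0, 0], [0, 0, 0], [0, 0, 0], [0, 0, 0]], dp=[[0, 0, -0.003], [0, 0, -0.003], [0, 0, -0.002], [0, 0, -0.001], [0, 0, 0]], fingers=[0, 0, 0, 0, 0])

```text
clock: 21.75
position: [574.9, 57.4, 137.3]
ee_rot: [0.167, 0.983, 0.009, -0.07]
contact_force: [-2.1, 0.5, 0.8]
gripper_width: 16.7
```

```bash
python3 hd.py
```

```text
21.75 [574.9  57.4 137.3] F [-2.1  0.5  0.8] zax [-0.1341  0.0412 -0.9901] yaw y 70.71
scene 94 [268. 209.] [28.  3.]
side 130 [285. 220.] [28.  5.]
wrist 741 [116. 219.] [138.  14.]
handle [523.1 -59.8 106. ] [0.4 2.5 2.7]
ends [474.1 -41.7 106.5] [573.5 -78.2 107.6] [0.9 3.7 4.2 2.1 0.7 2. ]
len 105.87691749089645 yaw 69.80422337647046
sieve origin [572.8  73.3  71.1] in pan [ 9.1  2.4 71.1]
```

The sieve's weight is off the arm and its position in the pan frame is close to the seat. Releasing and backing out along the tool axis.

>>> servo_tool(turn=[[0, 0, 0], [0, 0, 0], [0, 0, 0], [0, 0, 0], [0, 0, 0]], dp=[[0, 0, 0], [0, 0, 0], [0, 0, 0], [0.002, 0, 0.015], [0.003, -0.001, 0.025]], fingers=[0.03, 0.06, 0.06, 0.06, 0.06])

```text
clock: 22.52
position: [581.0, 56.0, 176.5]
ee_rot: [0.167, 0.983, 0.008, -0.07]
contact_force: [0.8, 0.2, -0.6]
gripper_width: 60.3
```

>>> servo_tool(turn=[[0, 0, 0], [0, 0, 0], [-0.02, -0.06, 0], [-0.02, -0.06, 0], [0, -0.01, 0]], dp=[[0.004, -0.001, 0.035], [0.004, -0.001, 0.035], [-0.01, -0.03, 0.02], [-0.015, -0.045, 0.01], [-0.015, -0.045, 0]], fingers=[0.06, 0.06, 0.07, 0.0854, 0.0854])

```text
clock: 23.15
position: [552.9, -67.0, 287.8]
ee_rot: [0.165, 0.986, -0.0, 0.006]
contact_force: [0.4, 0.9, 0.4]
gripper_width: 85.3
```

```bash
python3 hd.py; python3 look.py r1
```

```text
23.15 [552.9 -67.  287.8] F [0.4 0.9 0.4] zax [ 0.0114 -0.0024 -0.9999] yaw y 70.98
scene 90 [268. 209.] [28.  3.]
side 132 [285. 221.] [29.  5.]
wrist 288 [280. 158.] [ 4. 87.]
handle [522.  -59.2 105.8] [1.6 1.8 2.6]
ends [473.3 -42.2 106.1] [572.6 -77.2 107.8] [0.9 1.5 2.2 2.6 1.4 2.5]
len 105.30681119098396 yaw 70.60511702153588
sieve origin [570.1  74.3  70.9] in pan [ 9.   5.3 70.9]
23.45 [553.49688197 -65.75433692 285.2561204 ] [ 1.660e-01  9.861e-01 -4.000e-04  3.500e-03] [ 0.17  0.22 -0.02  0.   -1.33 -2.08]
scene [([328.0, 217.0], 26), ([311.0, 231.0], 23), ([243.0, 250.0], 218)]
side [([527.0, 146.0], 512), ([491.0, 120.0], 122), ([308.0, 215.0], 116), ([315.0, 216.0], 6), ([264.0, 268.0], 14)]
wrist [([351.0, 112.0], 32), ([198.0, 180.0], 1108), ([346.0, 166.0], 72), ([343.0, 205.0], 116)]
```

>>> servo_tool(turn=[[0.1, -0.036, -0.006], [0.11, -0.04, -0.004], [0.11, -0.04, 0], [0.01, -0.003, 0], [0, 0, 0]], dp=[[-0.01, -0.003, -0.02], [-0.01, -0.003, -0.03], [-0.01, 0, -0.04], [-0.005, 0, -0.04], [0, 0, -0.015]], fingers=[0.06, 0.04, 0.036, 0.036, 0.036])

```text
clock: 24.08
position: [522.1, -67.2, 137.6]
ee_rot: [0.165, 0.97, 0.176, 0.037]
contact_force: [0.3, -0.1, 0.5]
gripper_width: 35.9
```

```bash
python3 hd.py
```

```text
24.075 [522.1 -67.2 137.6] F [ 0.3 -0.1  0.5] zax [ 0.1308  0.3297 -0.935 ] yaw y 70.85
scene 88 [268. 209.] [27.  3.]
side 132 [285. 221.] [29.  5.]
wrist 1667 [267. 220.] [134.  21.]
handle [522.1 -61.2 104.2] [1.3 1.7 2.4]
ends [473.5 -44.1 104.3] [573.  -80.1 107.7] [1.6 0.8 1.5 1.3 2.1 1.9]
len 105.87447433810473 yaw 70.11863372887397
sieve origin [571.5  71.4  70. ] in pan [ 6.8  3.  70. ]
```

>>> servo_tool(turn=[[0, 0.01, -0.008], [0, 0, 0], [0, 0, 0], [0, 0, 0], [0, 0, 0]], dp=[[-0.004, -0.005, 0], [0, 0, 0], [0.002, 0.006, -0.018], [0, 0, 0], [0, 0, 0]], fingers=[0.036, 0.036, 0.036, 0.036, 0.036])

```text
clock: 24.85
position: [526.6, -65.9, 128.4]
ee_rot: [0.166, 0.97, 0.175, 0.041]
contact_force: [-1.1, -1.0, -0.3]
gripper_width: 36.0
```

```bash
python3 hd.py
```

```text
24.85 [526.6 -65.9 128.4] F [-1.1 -1.  -0.3] zax [ 0.1374  0.3254 -0.9356] yaw y 70.82
scene 87 [268. 209.] [27.  3.]
side 136 [285. 221.] [29.  5.]
wrist 1847 [270. 221.] [140.  23.]
handle [522.2 -61.1 104. ] [1.  1.7 2.3]
ends [473.7 -44.  104.1] [573.1 -80.  107.5] [1.3 0.6 1.2 1.4 2.3 1.8]
len 105.7645334935004 yaw 70.12117082556364
sieve origin [571.7  71.5  69.8] in pan [ 7.   2.9 69.8]
```

>>> servo_tool(turn=[[0, 0, 0], [0, 0, 0], [0, 0, 0], [0, 0, 0], [0, 0, 0]], dp=[[-0.004, -0.007, 0], [0, 0, 0], [0.001, 0.003, -0.01], [0.001, 0.004, -0.012], [0, 0, 0]], fingers=[0.036, 0.036, 0.036, 0.036, 0.036])

```text
clock: 25.62
position: [523.7, -66.2, 104.5]
ee_rot: [0.167, 0.97, 0.175, 0.04]
contact_force: [0.9, 0.1, 0.4]
gripper_width: 36.1
```

```bash
python3 hd.py
```

```text
25.625 [523.7 -66.2 104.5] F [0.9 0.1 0.4] zax [ 0.1367  0.3257 -0.9355] yaw y 70.73
scene 93 [268. 209.] [28.  3.]
side 135 [285. 221.] [29.  5.]
wrist 2206 [283. 234.] [154.  26.]
handle [521.8 -60.8 104.6] [0.7 1.7 2.1]
ends [472.7 -44.  105.1] [573.4 -79.8 108.1] [0.9 0.6 1.4 1.5 2.1 1.5]
len 106.90872605828359 yaw 70.41452779644432
sieve origin [570.6  71.9  70.6] in pan [ 7.   4.  70.6]
```

>>> servo_tool(turn=[[0, 0, 0], [0, 0, 0], [0, 0, 0], [0, 0, 0], [0, 0, 0]], dp=[[0.002, 0.007, -0.012], [0.002, 0.006, -0.014], [0.002, 0.005, -0.013], [0.001, 0.002, -0.006], [0, 0, 0]], fingers=[0.036, 0.036, 0.036, 0.036, 0.036])

```text
clock: 26.4
position: [532.0, -44.9, 57.4]
ee_rot: [0.166, 0.97, 0.175, 0.042]
contact_force: [0.4, 0.3, 0.7]
gripper_width: 35.9
```

```bash
python3 hd.py
```

```text
26.4 [532.  -44.9  57.4] F [0.4 0.3 0.7] zax [ 0.1387  0.3251 -0.9354] yaw y 70.8
scene 74 [270. 212.] [21.  4.]
side 80 [289. 225.] [18.  5.]
wrist 3628 [274. 268.] [189.  37.]
handle [520.8 -59.8  91.9] [ 8.  10.6  3. ]
ends [481.4 -45.   91.8] [559.2 -76.   98.7] [ 8.8  7.8  6.7  8.8 17.6 12.6]
len 83.97822120303371 yaw 68.26715521687083
sieve origin [572.9  71.4  59.2] in pan [ 7.3  1.7 59.2]
```

>>> servo_tool(turn=[[0, 0, 0], [0, 0, 0], [0, 0, 0], [0, 0, 0], [0, 0, 0]], dp=[[0.001, 0.002, -0.005], [0, 0, 0], [0, 0, 0], [0, 0, 0], [0, 0, 0]], fingers=[0.036, 0.03, 0, 0, 0])

```text
clock: 27.18
position: [533.8, -43.8, 53.7]
ee_rot: [0.167, 0.969, 0.175, 0.043]
contact_force: [0.5, -0.3, -1.3]
gripper_width: 15.9
```

```bash
python3 - <<'E'
from m import *
st=read_state(); print(st); save(cam('wrist'),'hg_w.png')
E
```

```text
{'clock': 27.175, 'joints': array([-0.01753545,  0.37871642, -0.30624569, -0.47357723, -0.79894255,
       -1.57471167]), 'joint_vel': array([ 0.00100526, -0.00044209, -0.0007591 , -0.00017661,  0.00154487,
        0.00012862]), 'joint_efforts': array([ 9.00857477e-02, -3.51541364e+01,  1.48353660e+01,  2.59642571e+00,
       -9.14323318e-04, -2.41752074e-02]), 'position': array([533.8171915 , -43.75844791,  53.67517445]), 'ee_rot': array([0.16656426, 0.96944835, 0.1747618 , 0.04341139]), 'contact_force': array([ 0.51707299, -0.3443645 , -1.33776748]), 'wrist_torque': array([-0.73469616,  0.29780268,  0.00351697]), 'gripper_width': 15.907953723293081}
```

Handle gripped: width 16. Now I tip about the pan's front wall along the computed arc.

>>> servo_tool(turn=[[-0.056, 0.02, 0], [-0.075, 0.027, 0], [-0.075, 0.027, 0], [-0.075, 0.027, 0], [-0.075, 0.027, 0]], dp=[[0, 0, 0.0115], [0.0003, 0.0008, 0.0153], [0.0007, 0.002, 0.0152], [0.0011, 0.0031, 0.015], [0.0015, 0.0042, 0.0147]], fingers=[0, 0, 0, 0, 0])

```text
clock: 27.85
position: [535.8, -33.9, 125.9]
ee_rot: [0.17, 0.985, -0.015, 0.009]
contact_force: [0.7, 3.3, -2.4]
gripper_width: 16.0
```

```bash
cat > arc.py <<'E'
from m import *
S=read_state(); F=np.array([595.2,137.8,62.]); ax=R.from_euler('z',1.2265); q0=R.from_quat([0.16656426,0.96944835,0.1747618,0.04341139]); p0=np.array([533.8,-43.8,53.7])
d=(R.from_quat(S['ee_rot'])*q0.inv()).as_rotvec(); l=ax.inv().apply(d); th=l[1]
print(S['clock'],'theta',np.degrees(th).round(1),'off-axis rot',l.round(3),'F',S['contact_force'].round(1),'T',S['wrist_torque'].round(2),'w',S['gripper_width'].round(1),'j',S['joints'].round(2))
want=F+ax.apply(R.from_rotvec([0,th,0]).apply(ax.inv().apply(p0-F))); print('pos',S['position'].round(1),'want-pos (world)',(want-S['position']).round(1))
import sys
t=th
for i in range(len(sys.argv)-1):
    t2=t+float(sys.argv[i+1]); g=lambda a:F+ax.apply(R.from_rotvec([0,a,0]).apply(ax.inv().apply(p0-F)))
    print('row',(ax.apply([0,t2-t,0])).round(3),((g(t2)-g(t))/1000).round(4)); t=t2
E
python3 arc.py .08 .08 .08 .08 .08
```

```text
Traceback (most recent call last):
  File "arc.py", line 4, in <module>
    print(S['clock'],'theta',np.degrees(th).round(1),'off-axis rot',l.round(3),'F',S['contact_force'].round(1),'T',S['wrist_torque'].round(2),'w',S['gripper_width'].round(1),'j',S['joints'].round(2))
                                                                                                                                                  ^^^^^^^^^^^^^^^^^^^^^^^^
AttributeError: 'float' object has no attribute 'round'
```

```bash
sed -i "s/S\['gripper_width'\].round(1)/round(S['gripper_width'],1)/" arc.py; python3 arc.py .08 .08 .08 .08 .08 .08 .08
```

```text
27.85 theta 22.3 off-axis rot [ 0.003  0.389 -0.006] F [ 0.7  3.3 -2.4] T [ 0.73 -0.21  0.03] w 16.0 j [ 0.26  0.3  -0.34  0.04 -0.93 -2.2 ]
pos [535.8 -33.9 125.9] want-pos (world) [1.7 0.6 1. ]
row [-0.075  0.027  0.   ] [0.0019 0.0054 0.0142]
row [-0.075  0.027  0.   ] [0.0023 0.0065 0.0137]
row [-0.075  0.027  0.   ] [0.0027 0.0075 0.0131]
row [-0.075  0.027  0.   ] [0.003  0.0085 0.0124]
row [-0.075  0.027  0.   ] [0.0034 0.0094 0.0117]
row [-0.075  0.027  0.   ] [0.0037 0.0102 0.0108]
row [-0.075  0.027  0.   ] [0.0039 0.011  0.0099]
```

Tracking the arc well. Continuing.

>>> servo_tool(turn=[[-0.075, 0.027, 0], [-0.075, 0.027, 0], [-0.075, 0.027, 0], [-0.075, 0.027, 0], [-0.065, 0.023, 0]], dp=[[0.003, 0.0058, 0.0145], [0.0023, 0.0065, 0.0137], [0.0027, 0.0075, 0.0131], [0.003, 0.0085, 0.0124], [0.0028, 0.008, 0.01]], fingers=[0, 0, 0, 0, 0])

```text
clock: 28.48
position: [549.4, 6.4, 190.7]
ee_rot: [0.164, 0.964, -0.208, -0.025]
contact_force: [1.1, 0.6, -4.4]
gripper_width: 16.4
```

```bash
python3 arc.py .06 .04; cat > fit.py <<'E'
from m import *
import sys
for k in ('scene','side'):
    d=cam(k); save(d,'%s_%s.png'%(sys.argv[1],k)); h=cv2.cvtColor(d['img'],cv2.COLOR_RGB2HSV); c=cv2.connectedComponentsWithStats(cv2.inRange(h,(15,120,90),(22,225,255)))
    for i in range(1,c[0]):
        if c[2][i][4]>15:
            q=R.from_euler('z',-1.2265).apply(atz(d,*c[3][i],25)-[572,64,0]); print(k,c[3][i].round(),c[2][i][4],'panlocal@25',q[:2].round())
E
python3 fit.py t1
```

```text
28.475 theta 44.9 off-axis rot [ 0.001  0.783 -0.007] F [ 1.1  0.6 -4.4] T [ 1.26 -0.58  0.06] w 16.4 j [ 0.48  0.37 -0.22  0.31 -1.3  -2.52]
pos [549.4   6.4 190.7] want-pos (world) [ 1.2 -3.2  0.7]
row [-0.056  0.02   0.   ] [0.0027 0.0075 0.0083]
row [-0.038  0.014  0.   ] [0.0019 0.0053 0.0052]
scene [150.   4.] 84 panlocal@25 [ 157. 1582.]
scene [407.  42.] 1139 panlocal@25 [1042.  600.]
scene [212.  32.] 182 panlocal@25 [ 296. 1169.]
scene [232.  35.] 197 panlocal@25 [ 361. 1090.]
scene [64. 48.] 571 panlocal@25 [-351. 1391.]
scene [21. 69.] 577 panlocal@25 [-563. 1324.]
scene [440.  83.] 379 panlocal@25 [931. 275.]
scene [318. 178.] 53 panlocal@25 [136.  91.]
scene [350. 190.] 280 panlocal@25 [194. -14.]
side [318.  24.] 19 panlocal@25 [-1114. -1268.]
side [381.  42.] 19 panlocal@25 [-1265.  -902.]
side [395.  47.] 61 panlocal@25 [-1292.  -824.]
side [428.  59.] 76 panlocal@25 [-1345.  -635.]
side [523.  88.] 22 panlocal@25 [-1524.  -215.]
side [552. 100.] 44 panlocal@25 [-1546.   -82.]
side [233. 248.] 101 panlocal@25 [ 26. -46.]
side [225. 257.] 87 panlocal@25 [ 65. -25.]
side [194. 269.] 242 panlocal@25 [163. -33.]
side [179. 278.] 251 panlocal@25 [213. -23.]
```

>>> servo_tool(turn=[[-0.056, 0.02, 0], [-0.038, 0.014, 0], [0, 0, 0], [0, 0, 0], [0, 0, 0]], dp=[[0.0032, 0.006, 0.0083], [0.002, 0.005, 0.005], [0, 0, 0], [0, 0, 0], [0, 0, 0]], fingers=[0, 0, 0, 0, 0])

```text
clock: 29.2
position: [554.5, 18.6, 201.4]
ee_rot: [0.161, 0.953, -0.253, -0.034]
contact_force: [0.3, 0.6, -2.5]
gripper_width: 16.2
```

```bash
python3 arc.py .04; python3 fit.py t2 | awk '/panlocal/ && ($0 ~ /scene \[3[0-9][0-9]/ || $0 ~ /side \[[12][0-9][0-9]/)'; python3 - <<'E'
import cv2,numpy as np
a=cv2.imread('pics/t2_scene.png')[100:280,220:420];b=cv2.imread('pics/t2_side.png')[180:340,130:310]
cv2.imwrite('pics/t2.png',np.hstack([cv2.resize(a,(400,360)),cv2.resize(b,(400,360))]))
E
```

```text
29.2 theta 50.3 off-axis rot [ 0.003  0.877 -0.005] F [ 0.3  0.6 -2.5] T [ 1.34 -0.73  0.21] w 16.2 j [ 0.52  0.42 -0.17  0.35 -1.39 -2.56]
pos [554.5  18.6 201.4] want-pos (world) [ 0.5 -3.3  2.7]
row [-0.038  0.014  0.   ] [0.002  0.0054 0.005 ]
scene [352. 190.] 298 panlocal@25 [199. -17.]
side [230. 249.] 125 panlocal@25 [ 36. -46.]
side [223. 259.] 58 panlocal@25 [ 72. -20.]
side [194. 269.] 231 panlocal@25 [162. -33.]
side [180. 278.] 238 panlocal@25 [212. -24.]
```

View pics/t2.png

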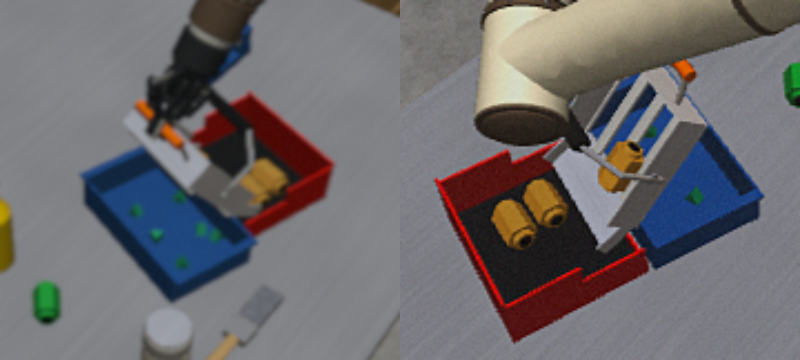

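t2: two fittings are in the bin (side view (515,222) and (545,202)), all six stones are in the pan, and one fitting still hangs on the sieve floor near the arch at (622,165). I'll tip a little more and jog it.

>>> servo_tool(turn=[[-0.066, 0.024, 0], [-0.056, 0.02, 0], [0.066, -0.024, 0], [-0.066, 0.024, 0], [0.04, -0.014, 0]], dp=[[0.0035, 0.007, 0.0095], [0.003, 0.007, 0.007], [-0.0035, -0.009, -0.008], [0.0035, 0.009, 0.008], [-0.002, -0.005, -0.005]], fingers=[0, 0, 0, 0, 0])

```text
clock: 29.92
position: [559.1, 29.1, 211.1]
ee_rot: [0.159, 0.942, -0.293, -0.042]
contact_force: [-0.1, 0.4, -4.2]
gripper_width: 16.2
```

```bash
python3 arc.py .04; python3 fit.py t3 | awk '/panlocal/ && ($0 ~ /scene \[3[0-9][0-9]/ || $0 ~ /side \[[12][0-9][0-9]/)'
```

```text
29.925 theta 55.1 off-axis rot [ 0.005  0.961 -0.004] F [-0.1  0.4 -4.2] T [ 1.78 -0.76  0.05] w 16.2 j [ 0.55  0.46 -0.13  0.38 -1.47 -2.59]
pos [559.1  29.1 211.1] want-pos (world) [ 0.1 -2.2  3.3]
row [-0.038  0.014  0.   ] [0.0021 0.0058 0.0045]
scene [338. 177.] 146 panlocal@25 [196.  56.]
scene [352. 190.] 282 panlocal@25 [199. -20.]
side [189. 278.] 705 panlocal@25 [189.  -8.]
```

All three fittings are now in the bin: the last one dropped, and in the side view a single 705 px blob sits at pan-local x≈190. Lowering back.

```bash
python3 arc.py -.06 -.08 -.08 -.08 -.08 -.08 -.08 -.08 -.08 -.08 | grep row
```

```text
row [ 0.056 -0.02   0.   ] [-0.003  -0.0084 -0.0073]
row [ 0.075 -0.027  0.   ] [-0.0038 -0.0105 -0.0105]
row [ 0.075 -0.027  0.   ] [-0.0035 -0.0097 -0.0114]
row [ 0.075 -0.027  0.   ] [-0.0032 -0.0088 -0.0122]
row [ 0.075 -0.027  0.   ] [-0.0028 -0.0079 -0.0129]
row [ 0.075 -0.027  0.   ] [-0.0025 -0.0069 -0.0135]
row [ 0.075 -0.027  0.   ] [-0.0021 -0.0058 -0.014 ]
row [ 0.075 -0.027  0.   ] [-0.0017 -0.0048 -0.0145]
row [ 0.075 -0.027  0.   ] [-0.0013 -0.0037 -0.0148]
row [ 0.075 -0.027  0.   ] [-0.0009 -0.0025 -0.0151]
```

>>> servo_tool(turn=[[0.056, -0.02, 0], [0.075, -0.027, 0], [0.075, -0.027, 0], [0.075, -0.027, 0], [0.075, -0.027, 0]], dp=[[-0.003, -0.009, -0.0065], [-0.0038, -0.011, -0.01], [-0.0035, -0.0097, -0.0114], [-0.0032, -0.0088, -0.0122], [-0.0028, -0.0079, -0.0129]], fingers=[0, 0, 0, 0, 0])

```text
clock: 30.65
position: [541.9, -17.6, 156.9]
ee_rot: [0.167, 0.98, -0.104, -0.008]
contact_force: [-0.4, 1.2, -3.5]
gripper_width: 16.4
```

```bash
python3 arc.py -.08 -.08 -.08 -.06 -.06 -.06
```

```text
30.65 theta 32.6 off-axis rot [ 0.005  0.569 -0.004] F [-0.4  1.2 -3.5] T [ 0.91 -0.46  0.07] w 16.4 j [ 0.37  0.32 -0.3   0.19 -1.09 -2.38]
pos [541.9 -17.6 156.9] want-pos (world) [ 0.6 -2.   1.4]
row [ 0.075 -0.027  0.   ] [-0.0024 -0.0067 -0.0136]
row [ 0.075 -0.027  0.   ] [-0.002  -0.0057 -0.0141]
row [ 0.075 -0.027  0.   ] [-0.0017 -0.0046 -0.0145]
row [ 0.056 -0.02   0.   ] [-0.001  -0.0027 -0.0111]
row [ 0.056 -0.02   0.   ] [-0.0008 -0.0021 -0.0113]
row [ 0.056 -0.02   0.   ] [-0.0005 -0.0015 -0.0114]
```

>>> servo_tool(turn=[[0.075, -0.027, 0], [0.075, -0.027, 0], [0.075, -0.027, 0], [0.056, -0.02, 0], [0.056, -0.02, 0]], dp=[[-0.002, -0.0085, -0.013], [-0.002, -0.0057, -0.014], [-0.0017, -0.0046, -0.0145], [-0.001, -0.0027, -0.0111], [-0.0008, -0.0021, -0.0113]], fingers=[0, 0, 0, 0, 0])

```text
clock: 31.28
position: [532.0, -42.6, 92.7]
ee_rot: [0.17, 0.982, 0.077, 0.023]
contact_force: [0.5, 0.5, -2.6]
gripper_width: 16.4
```

```bash
python3 arc.py -.06 -.06 -.06
```

```text
31.275 theta 11.5 off-axis rot [ 0.007  0.201 -0.003] F [ 0.5  0.5 -2.6] T [-0.2  -0.09 -0.08] w 16.4 j [ 0.13  0.31 -0.34 -0.18 -0.83 -1.93]
pos [532.  -42.6  92.7] want-pos (world) [ 2.6  0.9 -0.6]
row [ 0.056 -0.02   0.   ] [-0.0005 -0.0014 -0.0114]
row [ 0.056 -0.02   0.   ] [-0.0003 -0.0007 -0.0115]
row [ 0.056 -0.02   0.   ] [-0.     -0.0001 -0.0115]
```

>>> servo_tool(turn=[[0.052, -0.019, 0], [0.052, -0.019, 0], [0.045, -0.016, 0], [0.025, -0.009, 0], [0, 0, 0]], dp=[[0, -0.001, -0.0105], [0, -0.0005, -0.0105], [0, 0, -0.009], [0, 0, -0.006], [0, 0, 0]], fingers=[0, 0, 0, 0, 0])

```text
clock: 31.9
position: [529.4, -45.9, 56.1]
ee_rot: [0.169, 0.97, 0.17, 0.036]
contact_force: [0.8, 0.2, -2.3]
gripper_width: 16.3
```

```bash
python3 arc.py -.06; python3 hd.py
```

```text
31.9 theta 0.7 off-axis rot [ 0.013  0.012 -0.003] F [ 0.8  0.2 -2.3] T [-0.82  0.11 -0.1 ] w 16.3 j [-0.01  0.37 -0.31 -0.46 -0.81 -1.6 ]
pos [529.4 -45.9  56.1] want-pos (world) [ 4.4  2.  -0. ]
row [ 0.056 -0.02   0.   ] [ 0.0002  0.0007 -0.0115]
31.9 [529.4 -45.9  56.1] F [ 0.8  0.2 -2.3] zax [ 0.1276  0.3175 -0.9396] yaw y 70.34
scene 71 [269. 211.] [20.  4.]
side 67 [291. 226.] [14.  5.]
wrist 3729 [279. 268.] [ 37. 189.]
handle [516.4 -58.9  92.6] [ 8.8 13.   5. ]
ends [479.6 -43.9  94.5] [551.8 -75.2  98. ] [ 9.7  8.4  7.2 10.1 22.1 16. ]
len 78.78041132030413 yaw 66.57209920761922
sieve origin [572.2  70.7  60.3] in pan [ 6.4  2.1 60.3]
```

>>> servo_tool(turn=[[0.011, -0.004, 0], [0, 0, 0], [0, 0, 0], [0, 0, 0], [0, 0, 0]], dp=[[0.0012, 0.001, -0.002], [0, 0, -0.001], [0, 0, 0], [0, 0, 0], [0, 0, 0]], fingers=[0, 0, 0, 0, 0])

```text
clock: 32.67
position: [530.8, -44.0, 54.2]
ee_rot: [0.167, 0.97, 0.175, 0.038]
contact_force: [0.1, -0.9, -2.0]
gripper_width: 16.4
```

```bash
python3 arc.py
```

```text
32.675 theta 0.1 off-axis rot [0.011 0.001 0.001] F [ 0.1 -0.9 -2. ] T [-1.05  0.3  -0.05] w 16.4 j [-0.02  0.38 -0.3  -0.47 -0.81 -1.58]
pos [530.8 -44.   54.2] want-pos (world) [ 3.   0.2 -0.3]
```

Theta is back to 0.1°. Releasing narrowly and retreating along the tool axis.

>>> servo_tool(turn=[[0, 0, 0], [0, 0, 0], [0, 0, 0], [0, 0, 0], [0, 0, 0]], dp=[[0, 0, 0], [0, 0, 0], [0, 0, 0], [-0.0015, -0.0035, 0.01], [-0.003, -0.007, 0.02]], fingers=[0.025, 0.036, 0.036, 0.036, 0.036])

```text
clock: 33.3
position: [525.9, -54.1, 85.0]
ee_rot: [0.167, 0.97, 0.175, 0.037]
contact_force: [-0.3, 0.6, 0.2]
gripper_width: 35.8
```

>>> servo_tool(turn=[[0, 0, 0], [0, 0, 0], [0, 0, 0], [0, 0, 0], [0, 0, 0]], dp=[[-0.004, -0.01, 0.028], [-0.004, -0.01, 0.028], [-0.006, -0.014, 0.04], [-0.006, -0.02, 0.045], [-0.006, -0.02, 0.045]], fingers=[0.036, 0.036, 0.036, 0.036, 0.036])

```text
clock: 33.92
position: [496.5, -130.4, 278.4]
ee_rot: [0.166, 0.97, 0.175, 0.036]
contact_force: [1.4, -0.2, 0.4]
gripper_width: 35.9
```

>>> servo_tool(turn=[[0, 0, 0], [0, 0, 0], [0, 0, 0], [0, 0, 0], [0, 0, 0]], dp=[[0, -0.03, 0.03], [0, -0.03, 0.02], [0, -0.02, 0], [0, 0, 0], [0, 0, 0]], fingers=[0.036, 0.036, 0.036, 0.036, 0.036])

```text
clock: 34.55
position: [495.2, -215.2, 339.4]
ee_rot: [0.166, 0.97, 0.172, 0.043]
contact_force: [-0.1, -0.5, -0.6]
gripper_width: 36.2
```

```bash
python3 hd.py; python3 fit.py f | awk '/panlocal/ && ($0 ~ /scene \[3[0-9][0-9]/ || $0 ~ /side \[[12][0-9][0-9]/)'; python3 - <<'E'
import cv2,numpy as np
a=cv2.imread('pics/f_scene.png')[90:300,180:420];b=cv2.imread('pics/f_side.png')[150:350,130:360]
cv2.imwrite('pics/f.png',np.hstack([cv2.resize(a,(400,350)),cv2.resize(b,(400,350))]))
E
```

```text
34.55 [ 495.2 -215.2  339.4] F [-0.1 -0.5 -0.6] zax [ 0.141   0.3202 -0.9368] yaw y 70.83
scene 92 [267. 209.] [27.  3.]
side 132 [286. 221.] [29.  5.]
wrist 415 [320. 149.] [10. 71.]
handle [519.9 -59.5 105.3] [1.1 1.4 2.1]
ends [471.5 -42.3 104.8] [569.8 -78.  107.9] [0.9 1.1 1.8 0.6 1.5 1. ]
len 104.6266064312188 yaw 70.02311029926372
sieve origin [569.1  73.3  70.3] in pan [ 7.8  5.8 70.3]
scene [350. 183.] 506 panlocal@25 [216.  12.]
side [237. 196.] 108 panlocal@25 [ -89. -249.]
side [186. 273.] 481 panlocal@25 [189. -30.]
side [181. 301.] 283 panlocal@25 [238.  53.]
```

View pics/f.png

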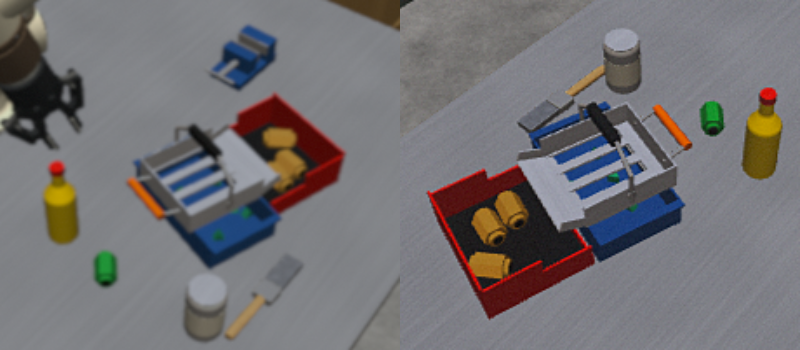

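The final picture shows three fittings in the bin, the empty sieve standing level on the pan with its lip to the bin, and the bystanders in place. The seat reading, pan x 7.8 and z 70, is within measuring error of (7.5, 67). Handing in.

```bash
python3 -c "
from bench import job_done; print(job_done())"
```

```text
the job is handed in; nothing more can be done
None
```

The job is done and handed in at about 34.7 s of the 62 s allowed. All six stones are in the pan, and all three fittings are in the bin. The empty sieve stands level on the pan with its lip towards the bin, and the arm is well clear of it.

**Last checks:**
- **Sieve seat:** it measured (7.8, 5.8, 70) in the pan's frame, against a rated (7.5, 0, 67). Sideways play is allowed, and my height readings run about 2.5 mm high. The handle's two ends read 105 and 108 mm high, which is level within that error.
- **Stones:** six distinct stones showed on the pan floor, and they stayed put while the sieve was moved over them.
- **Fittings:** the closing picture shows all three in the bin.
- **Bystanders:** the bottle, tin, brush and vise look unmoved in that picture. I compared them by eye, without measuring.

**What disagreed or went wrong on the way:**
- **Fingertips:** they sit about 37 mm short of the reported TCP, so the first grasp closed on nothing above the top grip. I went 40 mm lower and gripped it.
- **Sieve roll:** shaking rolled the sieve about 8° in the grip, and I rolled it back level before setting it down.
- **Last fitting:** one fitting hung up at 50° of tip and fell after I tipped on past 55° and jogged it.

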